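Lay out the touch-up paint kit on the shelf board

ROBOT

A 7-joint arm with a two-finger parallel gripper is mounted at the origin on the work surface. World frame = base frame: x ahead of the robot, y to its left, z up, the work surface at z = 0. Lengths are in m, angles in rad, forces in N, time in s.
With the tool pointing down it reaches from about 0.4 to 0.875 m from the base axis. Payload 6.5 kg.
Tool frame: the origin (TCP) lies midway between the tips of the shut fingers; the grasp point (between the pads) lies 19 mm behind it; z points along the fingers, y is the direction in which the jaws open and shut (so a half turn about z gives the same grasp; the last joint's range is limited). The gripper opens to 88 mm and grips with 3 to 60 N. Pads are 18 mm wide; open, the fingers measure 123 mm over their backs; the gripper's body (75 mm by 187 mm) begins 45 mm behind the grasp point.
Start: joints at [-1.242, 0.536, -0.004, 1.538, 0.003, 1.067, -0.071], TCP at [0.25, 0.6, 0.239] pointing down, gripper open.
Joint ranges: [-2.7, 2.7], [-0.37, 2.16], [-1.27, 1.26], [0.24, 2.4], [-1.31, 4.45], [0.19, 1.91], [-2.76, 2.76]. Speed limits (rad/s): [2.39, 2.39, 3.14, 3.14, 3.14, 3.14, 3.14].

INTERFACE

Orientations are given as a rotation vector (axis times angle).
In Python, from rig import * gives the robot as it stands. The module is installed in compiled form; this text tells all that it offers.
- The arm moves only by the shell command python3 -m jog 'ROWS'. ROWS is JSON, a list of rows, each a list of 3 entries, a list of its own where there are three numbers: the shift along the tool's x, y, z in m, then the turn, a rotation vector about the tool's x, y, z in rad, then the closure, from -1 (fully open) to 1 (shut). A call has 1 to 8 rows; each row shifts and turns the pose as measured when the row begins, along the tool's axes as they then stand; what a row does not reach is not made up. A row lasts 1/8 s, in which the tool goes at most 62.5 mm and 10.7 degrees, less where a joint would pass 70% of its speed; a pose out of reach is approached as far as the arm can. A call with a gripper value outside its range is refused whole. The fingers move at their own pace and stop on an object; the grip force is fixed at half the most. Time passes only in rows, so rows that do not move let the fingers close. It gives the time, the measured TCP pose, the force and the opening at its end, in the units of the state.
- get_state(): the state, without advancing time (a new reading comes with each control period).
- capture(name): name is "scene" or "side" or "wrist"; returns (picture, depth): 420x560x3 uint8, blue, green, red; 420x560 float32, m along the optical axis (not along the pixel's ray), 0 where there is no reading.
- camera_params(name): a dict with "mtx" (3x3 intrinsics, pixels), "k1" (the pictures are not rectified: a ray, as slopes to the right and down, at radius r is drawn at 1 + k1 r^2 times it, then the intrinsics apply), "R" (3x3) and "t" (3): a world point X has camera coordinates R X + t; the wrist camera has in their place "mount" (4x4, takes a point from camera to tool coordinates, whose origin is the TCP and whose axes are the flange's). Camera axes: x right, y down, z forward; pixel columns grow to the right and rows downward; lengths in m; the calibration is good to about 2 mm. A picture is of the moment at which its call begins: read the wrist's pose just before it. camera_params takes no time and is no camera call.
- sign_off(): hands the job in, once; it reports no verdict.
Trained networks look in the newest picture that a camera, given by its name, has taken for a name from the list of things; names that differ only in an ending like _2 or _b are one class to them, and where a whole thing is asked for, a point or a joint stands for the part that bears it (a point fixed in the world has none). Each returns a list of dicts, best first, with "p" (0 to 1); they miss things now and then, are a little off and sometimes report something else, mostly with a low value. They report only what shows in the picture. A call takes as long as a camera call. They do not tell look-alikes from the thing itself.
- trace(camera, name): "mask" (420x560 bool, what is visible of it) and "extent" ([left, top, right, bottom] in pixels, round what is visible of it).
The state is a dict: "t": time; "qpos": joint angles; "dq": joint speeds; "effort": joint torques, N m; "position": TCP position; "eef_rot": TCP orientation; "contact_force": force on the tool from outside, world axes, zero at the start; "torque": the same for the moment, N m; "gripper_width": opening from 0.0 (shut) to 1.0 (fully open).
Only numpy, scipy, OpenCV 4.12 (cv2) and the standard library are available. Lean on these libraries where they do the work, as an engineer would, in place of code of your own. Each camera call takes 0.05 s, during which the arm holds its last target.

TASK

Set out the touch-up kit on the shelf board, the two larger cans staying where they are: stand the red tin on the ring mark between the navy and the teal can, the yellow tin on the ring mark in front of the navy can, and the white tin on the ring mark in front of the teal can. Lay the blue roll of tape flat and centred on top of the red tin. Centre each tin on its mark, keep the tins upright throughout, and do not shift the two cans, the amber jar or the putty knife.

Things in the scene. Friction and masses are not known exactly. Their poses are not given: they have to be found in the camera images.
- red_tin: small red sample paint tin, upright solid cylinder with a steel rim at each end and a red lid, 56 mm diameter, 60 mm high, about 0.2 kg, loose. Origin: centre of its underside; z up
- yellow_tin: small yellow sample paint tin, upright solid cylinder with a steel rim at each end and a yellow lid, 56 mm diameter, 60 mm high, about 0.2 kg, loose. Origin: centre of its underside; z up
- white_tin: small white sample paint tin, upright solid cylinder with a steel rim at each end and a white lid, 56 mm diameter, 60 mm high, about 0.2 kg, loose. Origin: centre of its underside; z up
- tape: small roll of bright blue painter's tape lying flat on the bench: rigid ring, 60 mm outer diameter, 26 mm hole, 24 mm high, 0.04 kg, loose. Origin: centre of its underside; z up along its axis
- board: fixed brown shelf board on the bench, 210 (x) by 360 (y) by 18 mm. Origin: centre of underside; x to its back, away from the robot (yaw within 0.25 rad), y to the robot's left. White stripe along its front edge. Three flat white ring marks, 72 mm across, on top, centred at board (x, y) mm: (50, 0) between the two cans; (-55, 120) and (-55, -120), each directly in front of one can
- navy_can: larger navy blue paint can, 70 mm diameter, 70 mm high, loose, standing on the back row of the shelf board at board-frame (x, y) = (+50, +120) or (+50, -120) mm; which end varies from start to start. Origin: centre of its underside. It is to stay where it is
- teal_can: larger teal green paint can, 70 mm diameter, 70 mm high, loose, standing on the back row of the shelf board at board-frame (x, y) = (+50, +120) or (+50, -120) mm; which end varies from start to start. Origin: centre of its underside. It is to stay where it is
- jar: amber screw jar with a black cap, 38 mm diameter, 55 mm high, loose, standing on the bench among the tins. Origin: centre of its underside. Leave it alone
- knife: putty knife lying flat on the bench beyond the tins, dark wooden handle 100 mm long and 16 mm high, steel blade 50 mm wide, 190 mm long in all, loose. Origin: at the joint of handle and blade, underside of the handle; x points to the blade. Leave it alone
There are look-alikes about, which are no part of the job. Leave any green or pink look-alike of the tape alone.

How it is judged:
By the outcome, as a careful person would: the job done as asked, in the order asked, and still so for the second after the job is handed in, with the robot touching nothing.
It also fails if it takes over 115 s, if anything falls off the work surface, if the arm or the gripper's body presses on something with over 40 N, if the wrist force passes 120 N, or if a joint passes its speed limit or range.

## Working session

There is one attempt and no reset: what is moved stays moved. The work goes in short steps, Python scripts to look and compute and a shell command to move; the robot and the scene stay as the last step left them, time stands still between calls to the robot, and variables do not carry over. Pictures are saved under pics/ and viewed, and the job is handed in when it is done.

```bash
mkdir -p pics; python3 - <<'E'
from rig import *
import cv2,numpy as np
s=get_state();print(s)
for n in ["scene","side","wrist"]:
    p,d=capture(n);cv2.imwrite(f"pics/{n}0.png",p);np.save(f"{n}0.npy",d)
    print(n,camera_params(n))
E
```

```text
{'t': 0.0, 'qpos': array([-1.24219719,  0.53716398, -0.00438631,  1.53884259,  0.00257887,
        1.06728152, -0.07117683]), 'dq': array([ 0.00184076, -0.0002408 , -0.00048215,  0.0011885 ,  0.00092589,
        0.00084737,  0.00074628]), 'effort': array([ 4.59271760e-04, -5.70976388e+01,  9.91597474e-01, -2.51606190e+01,
       -5.60769998e-02,  1.77568034e-02,  1.37005413e-04]), 'position': array([0.24981404, 0.59943087, 0.23785288]), 'eef_rot': array([-6.16028412e-01, -3.08039711e+00,  2.63549572e-03]), 'contact_force': array([-0.1423697 ,  0.22069082, -0.34291193]), 'torque': array([ 0.00879421,  0.0220927 , -0.02471333]), 'gripper_width': 0.997312692964324}
scene {'mtx': array([[531.12573737,   0.        , 274.79145906],
       [  0.        , 531.12573737, 212.34241457],
       [  0.        ,   0.        ,   1.        ]]), 'k1': -0.11348990640550063, 'R': array([[-0.24127065,  0.97045168, -0.00346656],
       [ 0.83131394,  0.20483302, -0.51668227],
       [-0.50070511, -0.12754207, -0.8561702 ]]), 't': array([ 0.19353489, -0.39652517,  1.74934744])}
side {'mtx': array([[540.417
[... 219 characters left out ...]
,
       [-0.18897387, -0.50047677, -0.84487389],
       [ 0.28520161,  0.79531694, -0.53491214]]), 't': array([-0.5454411 ,  0.09364214,  1.39379522])}
wrist {'mtx': array([[318.59997894,   0.        , 279.8246728 ],
       [  0.        , 318.59997894, 209.31227971],
       [  0.        ,   0.        ,   1.        ]]), 'k1': -0.07155413163431996, 'mount': array([[ 7.03064816e-05, -9.54031306e-01, -2.99706961e-01,
         7.70107961e-02],
       [ 9.99999930e-01,  1.77292740e-04, -3.29776618e-04,
        -7.32744925e-06],
       [ 3.67753086e-04, -2.99706916e-01,  9.54031252e-01,
        -1.45949369e-01],
       [ 0.00000000e+00,  0.00000000e+00,  0.00000000e+00,
         1.00000000e+00]])}
```

View pics/scene0.png

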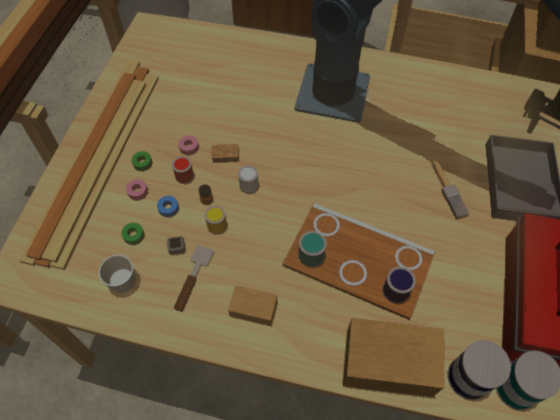

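View pics/side0.png

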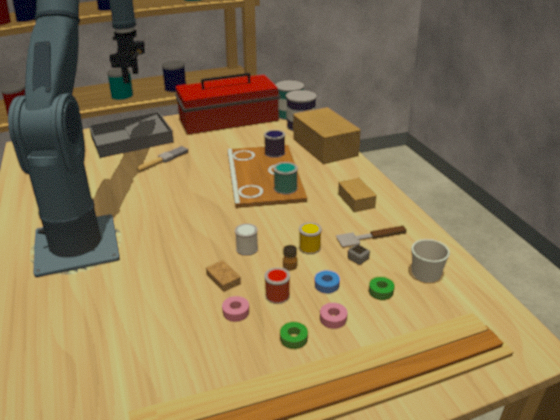

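View pics/wrist0.png

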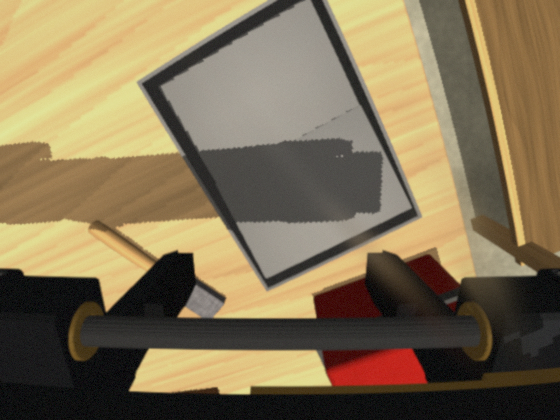

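Scene picture: red tin (182,168), yellow (215,217), white (248,178), jar (205,193), blue ring (168,206). Pink rings are at (188,144) and (137,189), green at (141,160) and (132,232). Teal can is at (313,247) and navy at (400,283). Marks are at (352,272) between the cans, (408,258) in front of navy and (327,225) in front of teal.

```bash
cat > h.py <<'E'
from rig import *
import cv2,numpy as np
from scipy.spatial.transform import Rotation as Ro
def campose(n,s=None):
    c=camera_params(n)
    if n=="wrist":
        s=s or get_state();T=np.eye(4);T[:3,:3]=Ro.from_rotvec(s["eef_rot"]).as_matrix();T[:3,3]=s["position"]
        M=T@c["mount"];R=M[:3,:3].T;return c,R,-R@M[:3,3]
    return c,c["R"],c["t"]
def rays(c,uv):
    K=c["mtx"];uv=np.asarray(uv,float).reshape(-1,2)
    d=(uv-[K[0,2],K[1,2]])/K[0,0];u=d.copy()
    for _ in range(20): u=d/(1+c["k1"]*(u**2).sum(1,keepdims=True))
    return np.c_[u,np.ones(len(u))]
def cloud(cp,uv,depth):
    c,R,t=cp;uv=np.asarray(uv);z=depth[uv[:,1],uv[:,0]];k=z>0
    return (rays(c,uv[k])*z[k,None]-t)@R, uv[k]
def onplane(cp,uv,z):
    c,R,t=cp;r=rays(c,uv)@R;o=-R.T@t
    return o+r*((z-o[2])/r[:,2])[:,None]
def project(cp,X):
    c,R,t=cp;p=np.atleast_2d(X)@R.T+t;u=p[:,:2]/p[:,2:];u=u*(1+c["k1"]*(u**2).sum(1,keepdims=True))
    return u*c["mtx"][0,0]+[c["mtx"][0,2],c["mtx"][1,2]]
E
python3 - <<'E'
from h import *
for cam in ["scene","side"]:
    p,d=capture(cam);cp=campose(cam)
    vv,uu=np.mgrid[0:420:1,0:560:1];
    for n in ["red_tin","yellow_tin","white_tin","tape","jar","navy_can","teal_can","knife"]:
        for r in trace(cam,n)[:5]:
            if r["p"]<.3: continue
            m=r["mask"];uv=np.argwhere(cv2.erode(m.astype(np.uint8),np.ones((3,3))))[:,::-1]
            if len(uv)<5: continue
            P,_=cloud(cp,uv,d);zt=np.percentile(P[:,2],92);T=P[P[:,2]>zt-.006]
            m8=m.astype(np.uint8);uvf=np.argwhere(m8)[:,::-1]
            print(cam,n,round(r["p"],2),np.round(r["extent"]),"ztop",zt.round(4),"top mean",T.mean(0).round(4),"mid",((T.max(0)+T.min(0))/2)[:2].round(4),p[m].mean(0).round())
    if cam=="scene":
        cv2.imwrite("pics/crop1.png",cv2.resize(p[120:260,110:290],None,fx=4,fy=4,interpolation=cv2.INTER_CUBIC))
        cv2.imwrite("pics/crop2.png",cv2.resize(p[195:320,275:445],None,fx=4,fy=4,interpolation=cv2.INTER_CUBIC))
    else:
        cv2.imwrite("pics/crop3.png",cv2.resize(p[120:350,210:410],None,fx=2.6,fy=2.6,interpolation=cv2.INTER_CUBIC))
E
```

```text
scene red_tin 0.77 [173. 157. 197. 183.] ztop 0.0636 top mean [ 0.4408 -0.3666  0.0613] mid [ 0.4409 -0.3675] [ 43.  55. 101.]
scene yellow_tin 0.92 [205. 206. 228. 235.] ztop 0.0634 top mean [ 0.5796 -0.2233  0.0609] mid [ 0.5796 -0.2236] [ 47.  98. 110.]
scene white_tin 0.94 [236. 165. 257. 195.] ztop 0.0637 top mean [ 0.4282 -0.1728  0.0612] mid [ 0.427  -0.1728] [ 93. 103. 109.]
scene tape 0.91 [129. 182. 149. 198.] ztop 0.027 top mean [ 0.5277 -0.4822  0.0246] mid [ 0.5262 -0.4827] [ 80.  79. 119.]
scene tape 0.76 [133. 149. 151. 171.] ztop 0.0283 top mean [ 0.4265 -0.506   0.0261] mid [ 0.4259 -0.5061] [41. 84. 55.]
scene tape 0.74 [154. 195. 177. 218.] ztop 0.0274 top mean [ 0.5608 -0.3727  0.0248] mid [ 0.5597 -0.3729] [103.  80.  60.]
scene tape 0.59 [127. 222. 143. 247.] ztop 0.0269 top mean [ 0.6673 -0.4393  0.0244] mid [ 0.6673 -0.4396] [45. 87. 58.]
scene tape 0.54 [180. 141. 199. 153.] ztop 0.0281 top mean [ 0.3372 -0.3866  0.0256] mid [ 0.3371 -0.3867] [ 79.  77. 118.]
scene jar 0.68 [200. 183. 214. 204.] ztop 0.0584 top mean [ 0.5052 -0.2787  0.0559] mid [ 0.505  -0.2
[... 1279 characters left out ...]
 308. 351.] ztop 0.0241 top mean [ 0.4198 -0.5123  0.0223] mid [ 0.4199 -0.5113] [ 46. 120.  70.]
side jar 0.68 [285. 246. 297. 274.] ztop 0.054 top mean [ 0.4994 -0.2841  0.0525] mid [ 0.4991 -0.2823] [37. 70. 94.]
side navy_can 0.77 [262. 131. 286. 158.] ztop 0.0877 top mean [0.6593 0.2781 0.0865] mid [0.6595 0.2819] [57. 58. 72.]
side teal_can 0.71 [275. 164. 298. 196.] ztop 0.088 top mean [0.6099 0.0461 0.0865] mid [0.6099 0.0505] [76. 96. 69.]
side teal_can 0.46 [282. 245. 299. 274.] ztop 0.0545 top mean [ 0.5003 -0.2819  0.0527] mid [ 0.5002 -0.2779] [41. 75. 99.]
side knife 0.76 [336. 222. 406. 248.] ztop 0.0152 top mean [ 0.7728 -0.2479  0.0131] mid [ 0.7474 -0.2386] [ 83. 109. 129.]
```

View pics/crop1.png

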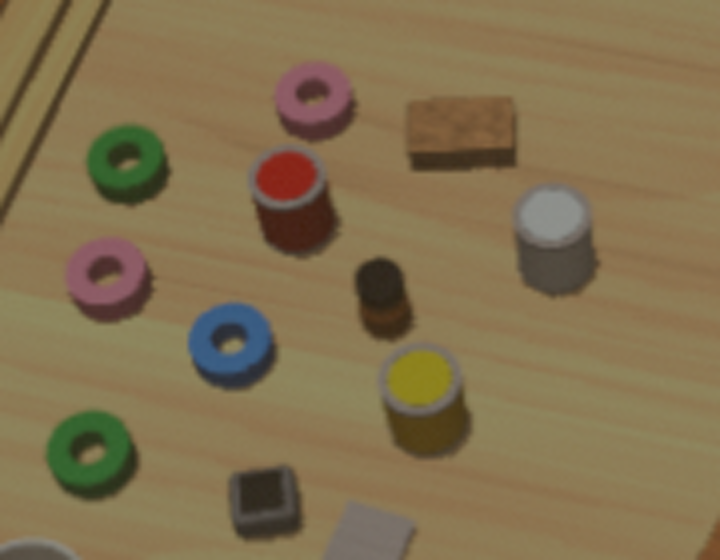

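View pics/crop2.png

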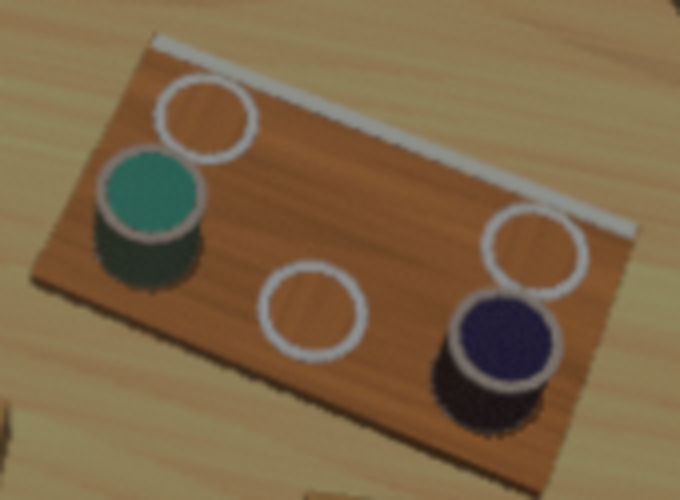

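Crop check: of the five rings (two pink, two green, one blue), the only blue one is at scene (168,206), so that is the tape. The tins and the board look as described. Next I fit the ring marks and plan a look from the wrist over the board.

```bash
cat >> h.py <<'E'
def yawpose(yaw):  # tool x in world at angle yaw, z down
    x=np.array([np.cos(yaw),np.sin(yaw),0]);z=np.array([0,0,-1.]);return np.c_[x,np.cross(z,x),z]
def plan(pos,yaw=None,step=.055,grip=-1,s=None,n=None):
    s=s or get_state();p=np.array(s["position"]);R=Ro.from_rotvec(s["eef_rot"]).as_matrix()
    Rt=yawpose(yaw) if yaw is not None else R
    w=Ro.from_matrix(R.T@Rt).as_rotvec();n=n or int(max(np.ceil(np.linalg.norm(pos-p)/step),np.ceil(np.linalg.norm(w)/.17),1))
    out=[]
    for i in range(n):
        d=R.T@((np.array(pos)-p)/n);out.append([d.round(4).tolist(),(w/n).round(3).tolist(),grip]);R=R@Ro.from_rotvec(w/n).as_matrix();p=p+(np.array(pos)-p)*0+ (np.array(pos)-np.array(s["position"]))/n*0
    # constant world step
    R=Ro.from_rotvec(s["eef_rot"]).as_matrix();st=(np.array(pos)-np.array(s["position"]))/n;out=[]
    for i in range(n):
        out.append([(R.T@st).round(4).tolist(),(w/n).round(3).tolist(),grip]);R=R@Ro.from_rotvec(w/n).as_matrix()
    x=R[:,0];print("t",round(s["t"],2),"pos",np.round(s["position"],4),"yaw",round(float(np.arctan2(*Ro.from_rotvec(s["eef_rot"]).as_matrix()[[1,0],0])),3),"n",n)
    for o in out: print(o)
BL=np.array([[50,0],[-55,120],[-55,-120]])/1000
def fitrings(cam,p,cp,guess,yaw,zb=.018,pix=None):
    # guess: board centre; refine each ring: white pixels near expected ring, circle fit on plane
    hsv=cv2.cvtColor(p,cv2.COLOR_BGR2HSV)
    c,s=np.cos(yaw),np.sin(yaw);Rb=np.array([[c,-s],[s,c]]);res=[]
    for b in BL:
        g=np.array(guess)+Rb@b
        for it in range(4):
            a=np.linspace(0,2*np.pi,200);X=np.c_[g[0]+.05*np.cos(a),g[1]+.05*np.sin(a),0*a+zb]
            m=np.zeros(p.shape[:2],np.uint8);cv2.fillPoly(m,[project(cp,X).round().astype(np.int32)],1)
            m&=((hsv[...,1]<85)&(hsv[...,2]>105)).astype(np.uint8)
            uv=np.argwhere(m)[:,::-1]
            if len(uv)<10: break
            P=onplane(cp,uv,zb)[:,:2];r=np.linalg.norm(P-g,axis=1)
            P=P[(r<.045)&(r>.024)]
            A=np.c_[2*P,np.ones(len(P))];sol=np.linalg.lstsq(A,(P**2).sum(1),rcond=None)[0]
            r=np.sqrt(sol[2]+sol[:2]@sol[:2]);g=sol[:2]
        res.append(g);print(cam,"ring",b,g.round(4),"r",round(float(r),4),len(uv))
    return np.array(res)
def board(res):
    mu=res.mean(0);mb=BL.mean(0);H=(BL-mb).T@(res-mu);th=np.arctan2(H[0,1]-H[1,0],H[0,0]+H[1,1])
    c,s=np.cos(th),np.sin(th);Rb=np.array([[c,-s],[s,c]]);o=mu-Rb@mb
    print("board",o.round(4),"yaw",th.round(4),"resid mm",((BL@Rb.T+o-res)*1e3).round(1).tolist());return o,th
E
python3 - <<'E'
from h import *
for cam in ["scene","side"]:
    p,d=capture(cam);cp=campose(cam)
    res=fitrings(cam,p,cp,(.587,.18) ,-.2);board(res)
    # board height from depth
    X=np.array([[.60,.20,.018]]);u=project(cp,X).round().astype(int);print("board depth pt",cloud(cp,u,d)[0])
plan([.63,.17,.27],np.pi-.2,step=.058)
E
```

```text
scene ring [0.05 0.  ] [0.6359 0.17  ] r 0.033 243
scene ring [-0.055  0.12 ] [0.5536 0.3095] r 0.035 364
scene ring [-0.055 -0.12 ] [0.5064 0.0736] r 0.0351 339
board [0.5849 0.1804] yaw -0.1981 resid mm [[-2.0, 0.6], [1.0, -0.6], [1.0, -0.0]]
board depth pt [[0.60154353 0.20016133 0.01899712]]
side ring [0.05 0.  ] [0.6461 0.1717] r 0.0365 150
side ring [-0.055  0.12 ] [0.5553 0.3093] r 0.035 114
side ring [-0.055 -0.12 ] [0.5067 0.0738] r 0.0348 184
board [0.589 0.181] yaw -0.1959 resid mm [[-8.1, -0.4], [3.1, 0.2], [5.0, 0.3]]
board depth pt [[0.60049844 0.20200502 0.01643109]]
t 1.15 pos [0.25   0.6    0.2387] yaw 2.747 n 10
[[-0.0516, -0.0251, -0.0031], [-0.0, 0.0, -0.019], -1]
[[-0.0511, -0.0261, -0.0031], [-0.0, 0.0, -0.019], -1]
[[-0.0506, -0.0271, -0.0031], [-0.0, 0.0, -0.019], -1]
[[-0.0501, -0.028, -0.0031], [-0.0, 0.0, -0.019], -1]
[[-0.0495, -0.029, -0.0031], [-0.0, 0.0, -0.019], -1]
[[-0.0489, -0.03, -0.0031], [-0.0, 0.0, -0.019], -1]
[[-0.0483, -0.0309, -0.0031], [-0.0, 0.0, -0.019], -1]
[[-0.0477, -0.0319, -0.0031], [-0.0, 0.0, -0.019], -1]
[[-0.0471, -0.0328, -0.0031], [-0.0, 0.0, -0.019], -1]
[[-0.0465, -0.0337, -0.0031], [-0.0, 0.0, -0.019], -1]
```

```bash
python3 -m jog '[[[-0.051,-0.026,-0.003],[0,0,-0.019],-1],[[-0.051,-0.026,-0.003],[0,0,-0.019],-1],[[-0.05,-0.027,-0.003],[0,0,-0.019],-1],[[-0.05,-0.028,-0.003],[0,0,-0.019],-1],[[-0.05,-0.029,-0.003],[0,0,-0.019],-1],[[-0.049,-0.03,-0.003],[0,0,-0.019],-1],[[-0.048,-0.031,-0.003],[0,0,-0.019],-1],[[-0.048,-0.032,-0.003],[0,0,-0.019],-1]]'; python3 - <<'E'
from h import *
plan([.63,.17,.27],np.pi-.2,step=.058)
E
```

```text
t: 2.15
position: [0.5592, 0.252, 0.263]
eef_rot: [-0.355, -3.121, -0.007]
contact_force: [0.2, 1.3, 0.3]
gripper_width: 1.001
t 2.15 pos [0.5592 0.252  0.263 ] yaw 2.915 n 2
[[-0.0437, -0.032, -0.0037], [0.002, -0.0, -0.013], -1]
[[-0.0433, -0.0326, -0.0036], [0.002, -0.0, -0.013], -1]
```

```bash
python3 -m jog '[[[-0.044,-0.032,-0.004],[0.002,0,-0.013],-1],[[-0.044,-0.033,-0.004],[0.002,0,-0.013],-1],[[0,0,0],[0,0,0],-1]]'; python3 - <<'E'
from h import *
s=get_state();p,d=capture("wrist");cv2.imwrite("pics/w1.png",p);np.save("w1.npy",d)
cp=campose("wrist",s);np.savez("w1.npz",R=cp[1],t=cp[2]);print(s["position"],s["eef_rot"],s["dq"].round(3))
res=fitrings("wrist",p,cp,(.587,.18),-.2);board(res)
for n in ["navy_can","teal_can"]:
    for r in trace("wrist",n)[:2]:
        m=r["mask"];uv=np.argwhere(m)[:,::-1];P,_=cloud(cp,uv,d);zt=np.percentile(P[:,2],92);T=P[P[:,2]>zt-.006]
        print(n,r["p"],r["extent"],zt,((T.max(0)+T.min(0))/2).round(4))
X=np.array([[.56,.2,.018],[.45,.1,0]]);u=project(cp,X).round().astype(int);print(cloud(cp,u,d)[0])
E
```

```text
t: 2.52
position: [0.6361, 0.1601, 0.2715]
eef_rot: [0.325, 3.122, -0.003]
contact_force: [0.1, 0.3, 0.1]
gripper_width: 0.999
[0.63610174 0.16014693 0.27150526] [ 3.25307008e-01  3.12235977e+00 -2.56715817e-03] [-0.037 -0.01  -0.071  0.022 -0.033  0.006 -0.01 ]
wrist ring [0.05 0.  ] [0.637  0.1711] r 0.0327 942
wrist ring [-0.055  0.12 ] [0.5531 0.3112] r 0.0351 1917
wrist ring [-0.055 -0.12 ] [0.5047 0.0756] r 0.035 1928
board [0.5845 0.1819] yaw -0.2027 resid mm [[-3.6, 0.8], [1.7, -0.6], [1.8, -0.1]]
teal_can 0.75 [143.7, 142.5, 220.3, 220.0] 0.08938050464207659 [0.6129 0.053  0.0874]
[[ 5.60545519e-01  2.00203786e-01  1.74811712e-02]
 [ 4.49631157e-01  9.99841883e-02 -7.22490612e-05]]
```

View pics/w1.png

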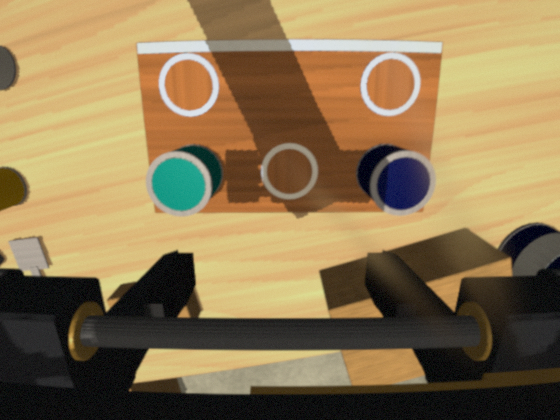

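Wrist picture: front marks at (188,85) and (390,84), middle mark in the arm's shadow at (290,171), teal can (180,182), navy can (403,180). The fixed threshold fails on the shaded ring, so I refit with a local one.

```bash
cat >> h.py <<'E'
def fitrings2(p,cp,cent,zb=.018,R0=.036,verbose=True):
    g0=cv2.cvtColor(p,cv2.COLOR_BGR2HSV)[...,1].astype(np.float32)
    g0=cv2.GaussianBlur(g0,(0,0),.7);res=[]
    for g in cent:
        g=np.array(g,float)
        for it in range(5):   # along radii find the ring line: min saturation in 28..42mm
            a=np.linspace(0,2*np.pi,120,endpoint=False);rr=np.arange(.028,.043,.0004);pts=[]
            for k in a:
                X=np.c_[g[0]+rr*np.cos(k),g[1]+rr*np.sin(k),0*rr+zb];uv=project(cp,X).astype(np.float32)
                v=cv2.remap(g0,uv[None,:,0].copy(),uv[None,:,1].copy(),cv2.INTER_LINEAR)[0]
                if v.max()-v.min()<25: continue
                w=np.clip((v.max()+v.min())/2-v,0,None);r=(w*rr).sum()/w.sum();pts.append([g[0]+r*np.cos(k),g[1]+r*np.sin(k)])
            P=np.array(pts);keep=np.ones(len(P),bool)
            for _ in range(4):
                A=np.c_[2*P[keep],np.ones(keep.sum())];sol=np.linalg.lstsq(A,(P[keep]**2).sum(1),rcond=None)[0]
                g=sol[:2];r=np.sqrt(sol[2]+g@g);e=np.abs(np.linalg.norm(P-g,axis=1)-r);keep=e<max(.0012,2*np.median(e))
        res.append(g);print("ring2",g.round(4),"r",round(float(r),4),keep.sum(),"rms mm",(e[keep].std()*1e3).round(2))
    return np.array(res)
E
python3 - <<'E'
from h import *
p=cv2.imread("pics/w1.png");z=np.load("w1.npz");cp=(camera_params("wrist"),z["R"],z["t"])
board(fitrings2(p,cp,[(.637,.171),(.5531,.3112),(.5047,.0756)]))
p=cv2.imread("pics/scene0.png");board(fitrings2(p,campose("scene"),[(.637,.171),(.5531,.3112),(.5047,.0756)]))
p=cv2.imread("pics/side0.png");board(fitrings2(p,campose("side"),[(.637,.171),(.5531,.3112),(.5047,.0756)]))
plan([.44,-.28,.30],np.pi,step=.058)
E
```

```text
ring2 [0.6371 0.1711] r 0.0325 120 rms mm 0.14
ring2 [0.5583 0.3101] r 0.0325 101 rms mm 0.06
ring2 [0.5098 0.0747] r 0.0325 101 rms mm 0.09
board [0.588  0.1813] yaw -0.2035 resid mm [[-0.1, 0.1], [0.0, -0.2], [0.1, 0.1]]
ring2 [0.6359 0.17  ] r 0.0324 120 rms mm 0.06
ring2 [0.557  0.3088] r 0.0325 87 rms mm 0.17
ring2 [0.5089 0.0735] r 0.0325 88 rms mm 0.16
board [0.5869 0.1801] yaw -0.2018 resid mm [[-0.0, 0.1], [0.0, -0.1], [0.0, 0.0]]
ring2 [0.6576 0.1726] r 0.0361 69 rms mm 0.31
ring2 [0.5586 0.3079] r 0.0329 89 rms mm 0.24
ring2 [0.5106 0.073 ] r 0.0327 102 rms mm 0.15
board [0.5952 0.1808] yaw -0.1882 resid mm [[-13.3, -1.2], [5.1, 1.0], [8.2, 0.2]]
t 2.67 pos [0.6326 0.1673 0.271 ] yaw 2.943 n 9
[[0.0112, -0.0529, -0.0033], [0.0, -0.0, -0.022], -1]
[[0.0123, -0.0527, -0.0033], [0.0, -0.0, -0.022], -1]
[[0.0135, -0.0524, -0.0033], [0.0, -0.0, -0.022], -1]
[[0.0146, -0.0521, -0.0033], [0.0, -0.0, -0.022], -1]
[[0.0158, -0.0518, -0.0033], [0.0, -0.0, -0.022], -1]
[[0.0169, -0.0514, -0.0033], [0.0, -0.0, -0.022], -1]
[[0.0181, -0.051, -0.0032], [0.0, -0.0, -0.022], -1]
[[0.0192, -0.0506, -0.0032], [0.0, -0.0, -0.022], -1]
[[0.0203, -0.0502, -0.0032], [0.0, -0.0, -0.022], -1]
```

Board from wrist and scene agree to about 1 mm. Marks: red (.6365,.1706), yellow (.5577,.3092), white (.5096,.0739). Next the tins.

```bash
python3 -m jog '[[[0.004,-0.054,0],[0,0,-0.022],-1],[[0.005,-0.054,0],[0,0,-0.022],-1],[[0.006,-0.054,0],[0,0,-0.022],-1],[[0.007,-0.054,0],[0,0,-0.022],-1],[[0.008,-0.054,0],[0,0,-0.022],-1],[[0.009,-0.054,0],[0,0,-0.022],-1],[[0.01,-0.053,0],[0,0,-0.022],-1],[[0.011,-0.053,0],[0,0,-0.022],-1]]';python3 -m jog '[[[0,0,0],[0,0,0],-1]]'; cat >> h.py <<'E'
def topcentre(cp,uv,d,ztop):
    P,_=cloud(cp,uv,d);T=P[np.abs(P[:,2]-ztop)<.008]
    (c,r)=cv2.minEnclosingCircle(T[:,:2].astype(np.float32)*1000)
    return np.array(c)/1000,r,np.median(P[P[:,2]>ztop-.008][:,2]),len(T)
E
python3 - <<'E'
from h import *
s=get_state();p,d=capture("wrist");cv2.imwrite("pics/w2.png",p);np.save("w2.npy",d)
cp=campose("wrist",s);np.savez("w2.npz",R=cp[1],t=cp[2]);print(s["position"],s["dq"].round(3))
for n,z in [("red_tin",.06),("yellow_tin",.06),("white_tin",.06),("tape",.024),("jar",.055)]:
    for r in trace("wrist",n)[:4]:
        if r["p"]<.25: continue
        uv=np.argwhere(r["mask"])[:,::-1]
        print(n,round(r["p"],2),np.round(r["extent"]),topcentre(cp,uv,d,z),p[r["mask"]].mean(0).round())
print(get_state()["position"],get_state()["dq"].round(3))
E
```

```text
t: 3.68
position: [0.5241, -0.2417, 0.2682]
eef_rot: [-0.031, 3.141, 0.019]
contact_force: [0.8, 0.1, -0.4]
gripper_width: 0.996
t: 3.8
position: [0.5225, -0.2449, 0.2683]
eef_rot: [0.024, -3.141, -0.016]
contact_force: [-0.1, 0.4, 0.9]
gripper_width: 1.003
[ 0.52247436 -0.24486208  0.26828306] [-0.056 -0.013 -0.086  0.013 -0.03   0.001 -0.016]
red_tin 0.98 [142.  74. 200. 126.] (array([ 0.43687064, -0.36811154]), 28.870243072509766, np.float64(0.06042448140302456), 2298) [ 67.  74. 157.]
yellow_tin 0.73 [272. 191. 316. 250.] (array([ 0.57600458, -0.22438277]), 28.97064781188965, np.float64(0.06037303615364002), 1747) [ 47. 110. 126.]
yellow_tin 0.6 [462. 217. 549. 276.] (array([0.6086925 , 0.04634503]), 33.826358795166016, np.float64(0.0876331345730349), 484) [69. 83. 48.]
white_tin 0.72 [316.  63. 371. 120.] (array([ 0.42419202, -0.17288487]), 28.874248504638672, np.float64(0.060392582249231656), 2353) [ 91. 102. 108.]
tape 0.95 [127.   0. 182.  39.] (array([ 0.33217566, -0.38983453]), 30.473033905029297, np.float64(0.02390533845134779), 1216) [108.  99. 152.]
tape 0.84 [ 67. 147. 121. 199.] (array([ 0.52312274, -0.48408044]), 30.60051727294922, np.float64(0.023730141691358744), 1457) [103.  94. 151.]
tape 0.79 [113. 248. 159. 285.] (array([ 0.6622489 , -0.44104453]), 30.020360946655273, np.float64(0.02345778783619297), 730) [41. 96. 37.]
tape 0.74 [152. 173. 202. 220.] (array([ 0.55564569, -0.37579938]), 30.079936981201172, np.float64(0.023702374535522902), 1421) [153. 109.  60.]
jar 0.81 [234. 142. 268. 171.] (array([ 0.50060233, -0.27829346]), 17.125211715698242, np.float64(0.05486291255155977), 712) [31. 38. 44.]
[ 0.52484348 -0.23933635  0.26811445] [ 0.004  0.002  0.01  -0.003  0.001  0.003  0.004]
```

View pics/w2.png

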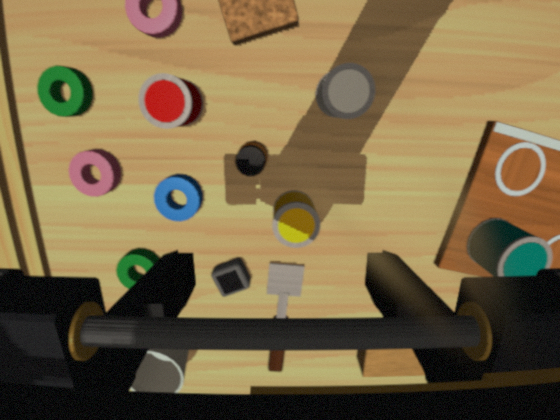

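Wrist picture: red (168,100), yellow (296,224), white (347,91), jar (250,158), blue tape (178,197). Heights are consistent across the three cameras (60 mm tins, 24 mm tape). Now the red tin.

```bash
python3 - <<'E'
from h import *
plan([.437,-.368,.095],np.pi,step=.055)
E
```

```text
t 4.1 pos [ 0.5248 -0.2393  0.2681] yaw -3.118 n 5
[[0.0182, -0.0258, 0.0343], [0.003, 0.0, 0.005], -1]
[[0.0181, -0.0258, 0.0344], [0.003, 0.0, 0.005], -1]
[[0.0179, -0.0257, 0.0344], [0.003, 0.0, 0.005], -1]
[[0.0178, -0.0257, 0.0345], [0.003, 0.0, 0.005], -1]
[[0.0177, -0.0257, 0.0346], [0.003, 0.0, 0.005], -1]
```

```bash
python3 -m jog '[[[0.018,-0.026,0.034],[0.003,0,0.005],-1],[[0.018,-0.026,0.034],[0.003,0,0.005],-1],[[0.018,-0.026,0.034],[0.003,0,0.005],-1],[[0.018,-0.026,0.034],[0.003,0,0.005],-1],[[0.018,-0.026,0.034],[0.003,0,0.005],-1],[[0,0,0],[0,0,0],-1]]'; python3 - <<'E'
from h import *
plan([.437,-.368,.02],np.pi,n=3)
E
```

```text
t: 4.85
position: [0.4422, -0.3651, 0.0931]
eef_rot: [-0.02, 3.136, -0.001]
contact_force: [-0.3, 0.9, 0.6]
gripper_width: 1.001
t 4.85 pos [ 0.4422 -0.3651  0.0931] yaw -3.129 n 3
[[0.0019, -0.0009, 0.0244], [-0.0, 0.002, 0.004], -1]
[[0.0018, -0.0009, 0.0244], [-0.0, 0.002, 0.004], -1]
[[0.0018, -0.0009, 0.0244], [-0.0, 0.002, 0.004], -1]
```

```bash
python3 -m jog '[[[0.005,-0.003,0.01],[0,0.002,0.004],-1],[[0,0,0.02],[0,0,0.004],-1],[[0,0,0.024],[0,0,0.004],-1],[[0,0,0.019],[0,0,0],-1],[[0,0,0],[0,0,0],-1]]'; python3 - <<'E'
from h import *
plan([.437,-.368,.02],np.pi,n=1)
E
```

```text
t: 5.48
position: [0.4452, -0.364, 0.021]
eef_rot: [-0.016, 3.13, -0.003]
contact_force: [-0.5, 0.2, -0.3]
gripper_width: 1.001
t 5.47 pos [ 0.4452 -0.364   0.021 ] yaw -3.132 n 1
[[0.0083, -0.0039, 0.0009], [-0.002, 0.012, 0.01], -1]
```

```bash
python3 -m jog '[[[0.008,-0.004,0.001],[-0.002,0.012,0.01],-1]]'; python3 -m jog '[[[0,0,0],[0,0,0],-1]]';  python3 -c "
from h import *
plan([.437,-.368,.02],np.pi,n=1)"
```

```text
t: 5.6
position: [0.4382, -0.3679, 0.0206]
eef_rot: [-0.002, 3.141, 0.0]
contact_force: [-1.3, -0.8, 0.3]
gripper_width: 0.999
t: 5.72
position: [0.4377, -0.3688, 0.0212]
eef_rot: [0.0, 3.141, -0.001]
contact_force: [0.3, -0.8, 0.0]
gripper_width: 1.0
t 5.72 pos [ 0.4377 -0.3688  0.0212] yaw 3.141 n 1
[[0.0007, 0.0008, 0.0012], [-0.001, 0.001, -0.0], -1]
```

```bash
python3 -m jog '[[[0,0,0],[0,0,0],1],[[0,0,0],[0,0,0],1],[[0,0,0],[0,0,0],1],[[0,0,0],[0,0,0],1]]'; python3 - <<'E'
from h import *
p,d=capture("wrist");cv2.imwrite("pics/w3.png",p)
print(get_state()["gripper_width"]*88)
E
```

```text
t: 6.22
position: [0.4384, -0.3693, 0.0225]
eef_rot: [0.001, 3.139, -0.003]
contact_force: [0.7, 0.4, -1.6]
gripper_width: 0.628
55.35596618593582
```

View pics/w3.png

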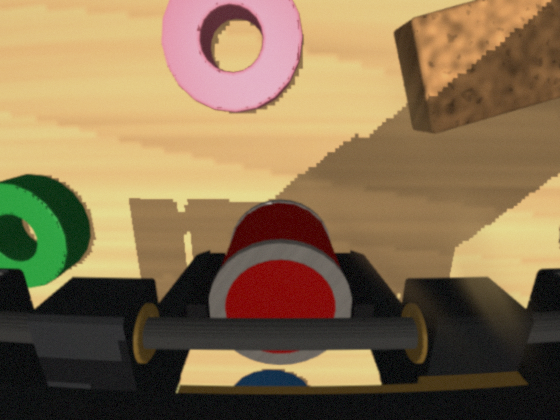

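Gripped at 55.4 mm. The tin is seen between the pads at (280,300). Next I measure its offset in the tool and plan the lift.

```bash
cat >> h.py <<'E'
def held(name,rad,htop,zt=None):
    """centre of the held thing's top in tool coords, robust circle fit on its rim points"""
    s=get_state();p,d=capture("wrist");r=trace("wrist",name)
    if not r: print("none");return
    r=r[0];c=camera_params("wrist");M=c["mount"]
    uv=np.argwhere(r["mask"])[:,::-1];z=d[uv[:,1],uv[:,0]];k=z>0
    P=rays(c,uv[k])*z[k,None];P=P@M[:3,:3].T+M[:3,3]
    zt=np.percentile(P[:,2],8) if zt is None else zt
    T=P[np.abs(P[:,2]-zt)<.004]
    cc,rr=cv2.minEnclosingCircle(T[:,:2].astype(np.float32)*1000)
    print(name,round(r["p"],2),r["extent"],"ztop(tool)",zt.round(4),"centre tool mm",np.round(cc,1),"r",round(rr,1),"range",(T.min(0)*1e3).round(1),(T.max(0)*1e3).round(1))
    cv2.imwrite("pics/held_%s_%d.png"%(name,int(s["t"]*100)),p)
E
python3 - <<'E'
from h import *
held("red_tin",.028,.06)
plan([.437,-.368,.19],np.pi,n=4,grip=1)
E
```

```text
red_tin 0.93 [209.2, 200.1, 351.9, 367.3] ztop(tool) -0.0386 centre tool mm [1.5 0.4] r 29.5 range [-27.9 -28.8 -41.3] [ 30.7  28.4 -34.7]
t 6.38 pos [ 0.4384 -0.3693  0.0225] yaw 3.141 n 4
[[0.0002, 0.0002, -0.0419], [-0.0, 0.001, -0.0], 1]
[[0.0003, 0.0003, -0.0419], [-0.0, 0.001, -0.0], 1]
[[0.0003, 0.0003, -0.0419], [-0.0, 0.001, -0.0], 1]
[[0.0003, 0.0003, -0.0419], [-0.0, 0.001, -0.0], 1]
```

```bash
python3 -m jog '[[[0,0,-0.03],[0,0,0],1],[[0,0,-0.045],[0,0,0],1],[[0,0,-0.045],[0,0,0],1],[[0,0,-0.03],[0,0,0],1]]'; python3 - <<'E'
from h import *
print(get_state()["qpos"].round(2))
plan([.636,.169,.16],1.37,n=12,grip=1)
E
```

```text
t: 6.88
position: [0.4355, -0.367, 0.1727]
eef_rot: [-0.001, -3.137, -0.005]
contact_force: [-0.2, -0.5, -3.1]
gripper_width: 0.626
[ 0.46  0.49  0.21  1.82 -0.13  0.85  2.3 ]
t 6.88 pos [ 0.4355 -0.367   0.1727] yaw 3.141 n 12
[[-0.0167, 0.0447, 0.0011], [-0.0, -0.001, 0.148], 1]
[[-0.0099, 0.0466, 0.0011], [-0.0, -0.001, 0.148], 1]
[[-0.003, 0.0476, 0.0011], [-0.0, -0.001, 0.148], 1]
[[0.0041, 0.0475, 0.0011], [-0.0, -0.001, 0.148], 1]
[[0.011, 0.0464, 0.0012], [-0.0, -0.001, 0.148], 1]
[[0.0177, 0.0443, 0.0012], [-0.0, -0.001, 0.148], 1]
[[0.024, 0.0412, 0.0011], [-0.0, -0.001, 0.148], 1]
[[0.0298, 0.0372, 0.0011], [-0.0, -0.001, 0.148], 1]
[[0.035, 0.0324, 0.0011], [-0.0, -0.001, 0.148], 1]
[[0.0394, 0.0269, 0.0011], [-0.0, -0.001, 0.148], 1]
[[0.0429, 0.0208, 0.0011], [-0.0, -0.001, 0.148], 1]
[[0.0455, 0.0143, 0.0011], [-0.0, -0.001, 0.148], 1]
```

```bash
python3 -m jog '[[[-0.017,0.045,0.001],[0,0,0.148],1],[[-0.01,0.047,0.001],[0,0,0.148],1],[[-0.003,0.048,0.001],[0,0,0.148],1],[[0.004,0.048,0.001],[0,0,0.148],1],[[0.011,0.046,0.001],[0,0,0.148],1],[[0.018,0.044,0.001],[0,0,0.148],1],[[0.024,0.041,0.001],[0,0,0.148],1],[[0.03,0.037,0.001],[0,0,0.148],1]]'; python3 - <<'E'
from h import *
plan([.636,.169,.16],1.37,n=4,grip=1)
E
```

```text
t: 7.88
position: [0.5782, -0.007, 0.1655]
eef_rot: [-1.815, -2.563, 0.005]
contact_force: [0.8, -0.2, -2.2]
gripper_width: 0.627
t 7.88 pos [ 0.5782 -0.007   0.1655] yaw 1.909 n 4
[[0.0367, 0.0282, 0.0012], [-0.001, 0.0, 0.135], 1]
[[0.0402, 0.023, 0.0013], [-0.001, 0.0, 0.135], 1]
[[0.0429, 0.0174, 0.0013], [-0.001, 0.0, 0.135], 1]
[[0.0449, 0.0115, 0.0013], [-0.001, 0.0, 0.135], 1]
```

```bash
python3 -m jog '[[[0.037,0.028,0.001],[0,0,0.135],1],[[0.04,0.023,0.001],[0,0,0.135],1],[[0.043,0.017,0.001],[0,0,0.135],1],[[0.04,0.011,0.001],[0,0,0.135],1],[[0,0,0],[0,0,0],1],[[0,0,0],[0,0,0],1]]'; python3 - <<'E'
from h import *
plan([.636,.169,.06],1.37,n=3,grip=1)
E
```

```text
t: 8.62
position: [0.6345, 0.175, 0.157]
eef_rot: [-2.443, -1.972, 0.012]
contact_force: [-0.5, -0.5, -2.5]
gripper_width: 0.628
t 8.62 pos [0.6345 0.175  0.157 ] yaw 1.358 n 3
[[-0.0017, 0.0011, 0.0323], [-0.002, 0.001, -0.004], 1]
[[-0.0018, 0.001, 0.0323], [-0.002, 0.001, -0.004], 1]
[[-0.0018, 0.001, 0.0323], [-0.002, 0.001, -0.004], 1]
```

```bash
python3 -m jog '[[[-0.005,0.003,0.02],[-0.002,0.001,-0.01],1],[[0,0,0.035],[0,0,0],1],[[0,0,0.03],[0,0,0],1],[[0,0,0.008],[0,0,0],1],[[0,0,0],[0,0,0],1]]'; python3 - <<'E'
from h import *
plan([.636,.169,.052],1.37,n=1,grip=1)
E
```

```text
t: 9.25
position: [0.6345, 0.1602, 0.0584]
eef_rot: [-2.439, -1.978, 0.014]
contact_force: [-0.2, -0.3, -2.1]
gripper_width: 0.626
t 9.25 pos [0.6345 0.1602 0.0584] yaw 1.363 n 1
[[0.0089, -0.0003, 0.0063], [-0.006, 0.007, -0.007], 1]
```

```bash
python3 -m jog '[[[0.009,0,0.006],[-0.006,0.007,-0.007],1],[[0,0,0],[0,0,0],1]]'; python3 - <<'E'
from h import *
s=get_state();p,d=capture("wrist");cp=campose("wrist",s)
held("red_tin",.028,.06)
try: fitrings2(p,cp,[(.6365,.1706)])
except Exception as e: print(e)
plan([.636,.169,.042],1.37,n=1,grip=1)
E
```

```text
t: 9.5
position: [0.6376, 0.1695, 0.0536]
eef_rot: [2.433, 1.988, 0.005]
contact_force: [-0.4, -0.5, -1.9]
gripper_width: 0.626
red_tin 0.64 [210.1, 200.4, 352.2, 364.5] ztop(tool) -0.0386 centre tool mm [2.1 0.4] r 29.1 range [-26.8 -27.4 -40.1] [ 31.2  29.  -34.6]
ring2 [0.6375 0.1691] r 0.0332 70 rms mm 0.28
t 9.65 pos [0.6381 0.1682 0.0542] yaw 1.369 n 1
[[0.0004, -0.0022, 0.0121], [0.003, -0.002, -0.001], 1]
```

```bash
python3 -m jog '[[[0.001,-0.002,0.006],[0.003,-0.002,0],1],[[0,0,0.005],[0,0,0],1],[[0,0,0.002],[0,0,0],1],[[0,0,0],[0,0,0],1]]'; python3 - <<'E'
from h import *
s=get_state();p,d=capture("wrist");cv2.imwrite("pics/w4.png",p)
plan([.636,.169,.0405],1.37,n=1,grip=1);print(get_state()["contact_force"])
E
```

```text
t: 10.15
position: [0.6363, 0.1698, 0.0406]
eef_rot: [2.433, 1.986, -0.0]
contact_force: [-0.7, -0.2, -1.6]
gripper_width: 0.63
t 10.2 pos [0.6364 0.1697 0.0407] yaw 1.369 n 1
[[-0.0008, -0.0002, 0.0002], [0.0, 0.0, -0.001], 1]
[-0.20207718 -0.72788197 -2.61014708]
```

View pics/w4.png

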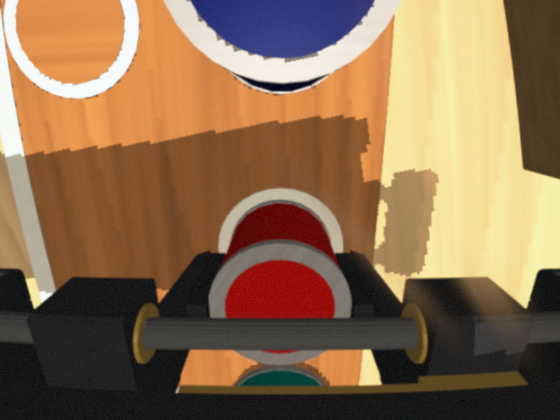

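The picture shows the tin concentric with the ring: an even white crescent round its base at (281,225). Force still reads the tin's weight, so I lower slightly more and then open.

```bash
python3 -m jog '[[[-0.001,0,0.001],[0,0,0],1],[[0,0,0.001],[0,0,0],1]]';python3 -m jog '[[[0,0,0],[0,0,0],-0.3],[[0,0,0],[0,0,0],-1],[[0,0,0],[0,0,0],-1]]'; python3 - <<'E'
from h import *
plan([.636,.169,.18],1.37,n=4)
E
```

```text
t: 10.45
position: [0.6365, 0.1697, 0.0405]
eef_rot: [-2.433, -1.986, -0.002]
contact_force: [-3.9, -1.5, 8.7]
gripper_width: 0.627
t: 10.82
position: [0.6375, 0.1694, 0.0414]
eef_rot: [2.434, 1.986, 0.005]
contact_force: [-0.1, 0.5, -0.1]
gripper_width: 0.853
t 10.82 pos [0.6375 0.1694 0.0414] yaw 1.369 n 4
[[-0.0001, -0.0003, -0.0347], [0.001, -0.001, -0.0], -1]
[[-0.0001, -0.0003, -0.0347], [0.001, -0.001, -0.0], -1]
[[-0.0001, -0.0003, -0.0347], [0.001, -0.001, -0.0], -1]
[[-0.0002, -0.0003, -0.0347], [0.001, -0.001, -0.0], -1]
```

```bash
python3 -m jog '[[[0,0,-0.02],[0,0,0],-1],[[0,0,-0.045],[0,0,0],-1],[[0,0,-0.055],[0,0,0],-1],[[-0.05,0,-0.045],[0,0,0],-1],[[-0.055,0,0],[0,0,0],-1],[[-0.03,0,0],[0,0,0],-1],[[0,0,0],[0,0,0],-1]]'; cat >> h.py <<'E'
def toptin(cam,names,z,guess=None):
    s=get_state();p,d=capture(cam);cp=campose(cam,s)
    for n in names:
        for r in trace(cam,n)[:3]:
            if r["p"]<.25: continue
            uv=np.argwhere(r["mask"])[:,::-1]
            try: print(cam,n,round(r["p"],2),np.round(r["extent"]),[np.round(q,4) for q in topcentre(cp,uv,d,z)])
            except Exception as e: print(n,r["p"],"x")
    return p,d,cp
E
python3 - <<'E'
from h import *
p,d,cp=toptin("wrist",["red_tin"],.078)
cv2.imwrite("pics/w5.png",p)
fitrings2(p,cp,[(.6365,.1706)])
plan([.576,-.2244,.14],2.94,n=9)
E
```

```text
t: 11.7
position: [0.6128, 0.0376, 0.2161]
eef_rot: [2.43, 1.983, 0.018]
contact_force: [-0.9, 0.0, -0.7]
gripper_width: 0.999
wrist red_tin 0.58 [238.   0. 310.  78.] [array([0.6373, 0.1716]), np.float64(28.8863), np.float64(0.0784), np.int64(4088)]
ring2 [0.6385 0.1775] r 0.0353 120 rms mm 1.12
t 11.8 pos [0.6131 0.0413 0.2152] yaw 1.374 n 9
[[-0.0298, 0.0017, 0.0082], [0.001, 0.0, -0.174], -1]
[[-0.0296, -0.0035, 0.0082], [0.001, 0.0, -0.174], -1]
[[-0.0286, -0.0086, 0.0082], [0.001, 0.0, -0.174], -1]
[[-0.0267, -0.0134, 0.0082], [0.001, 0.0, -0.174], -1]
[[-0.024, -0.0178, 0.0082], [0.001, 0.0, -0.174], -1]
[[-0.0205, -0.0217, 0.0082], [0.001, 0.0, -0.174], -1]
[[-0.0165, -0.0249, 0.0082], [0.001, 0.0, -0.174], -1]
[[-0.0119, -0.0273, 0.0083], [0.001, 0.0, -0.174], -1]
[[-0.007, -0.029, 0.0083], [0.001, 0.0, -0.174], -1]
```

View pics/w5.png

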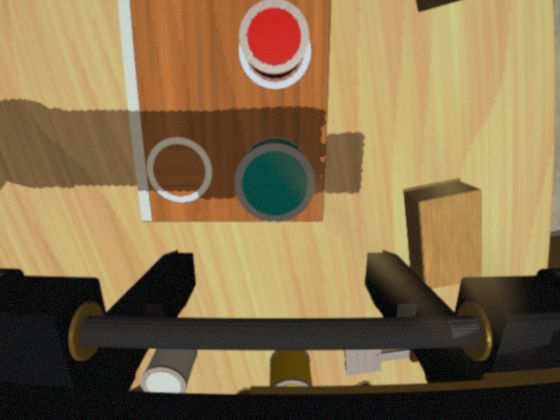

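The red tin stands at (.6373,.1716) against the mark's (.6371,.1711), and the picture at (274,48) shows it centred. Next yellow.

```bash
python3 -m jog '[[[-0.03,0.002,0.008],[0,0,-0.17],-1],[[-0.03,-0.003,0.008],[0,0,-0.17],-1],[[-0.029,-0.009,0.008],[0,0,-0.17],-1],[[-0.027,-0.013,0.008],[0,0,-0.17],-1],[[-0.024,-0.018,0.008],[0,0,-0.17],-1],[[-0.02,-0.022,0.008],[0,0,-0.17],-1],[[-0.016,-0.025,0.008],[0,0,-0.17],-1],[[-0.012,-0.027,0.008],[0,0,-0.17],-1]]'; python3 - <<'E'
from h import *
plan([.576,-.2244,.10],2.94,n=2)
E
```

```text
t: 12.8
position: [0.5911, -0.1792, 0.146]
eef_rot: [0.52, 3.088, 0.024]
contact_force: [0.3, -0.2, 0.4]
gripper_width: 1.001
t 12.8 pos [ 0.5911 -0.1792  0.146 ] yaw 2.808 n 2
[[-0.0001, -0.0242, 0.0226], [0.008, 0.004, -0.066], -1]
[[0.0014, -0.024, 0.0228], [0.008, 0.004, -0.066], -1]
```

```bash
python3 -m jog '[[[0,-0.024,0.022],[0.008,0.004,-0.066],-1],[[0.001,-0.022,0.022],[0.008,0.004,-0.066],-1],[[0,0,0],[0,0,0],-1],[[0,0,0],[0,0,0],-1]]'; python3 - <<'E'
from h import *
plan([.576,-.2244,.095],2.94,n=1)
E
```

```text
t: 13.3
position: [0.5808, -0.2185, 0.1001]
eef_rot: [0.302, 3.126, 0.005]
contact_force: [0.4, 0.5, 0.3]
gripper_width: 0.999
t 13.3 pos [ 0.5808 -0.2185  0.1001] yaw 2.949 n 1
[[0.0036, -0.0067, 0.0051], [0.003, 0.001, 0.009], -1]
```

```bash
python3 -m jog '[[[0.0036,-0.0067,0.005],[0.003,0.001,0.009],-1],[[0,0,0.025],[0,0,0],-1],[[0,0,0.03],[0,0,0],-1],[[0,0,0.017],[0,0,0],-1],[[0,0,0],[0,0,0],-1]]'; python3 - <<'E'
from h import *
plan([.576,-.2244,.021],2.94,n=1)
E
```

```text
t: 13.92
position: [0.5801, -0.2208, 0.0244]
eef_rot: [0.312, 3.12, 0.001]
contact_force: [-0.2, -0.1, -0.0]
gripper_width: 0.999
t 13.93 pos [ 0.5801 -0.2208  0.0244] yaw 2.942 n 1
[[0.0033, -0.0043, 0.0034], [0.001, 0.006, 0.002], -1]
```

```bash
python3 -m jog '[[[0.0035,-0.0045,0.003],[0.001,0.006,0.002],-1],[[0,0,0],[0,0,0],-1],[[0,0,0],[0,0,0],1],[[0,0,0],[0,0,0],1],[[0,0,0],[0,0,0],1],[[0,0,0],[0,0,0],1]]'; python3 - <<'E'
from h import *
held("yellow_tin",.028,.06)
plan([.5577,.3092,.15],2.94,n=11,grip=1)
E
```

```text
t: 14.68
position: [0.5776, -0.2256, 0.0244]
eef_rot: [0.317, 3.121, -0.001]
contact_force: [0.2, 0.3, -0.4]
gripper_width: 0.627
yellow_tin 0.87 [208.7, 197.8, 350.4, 361.0] ztop(tool) -0.0367 centre tool mm [ 1.6 -0.3] r 29.2 range [-27.1 -28.7 -38.1] [ 30.6  28.5 -32.7]
t 14.78 pos [ 0.5776 -0.2256  0.0244] yaw 2.939 n 11
[[0.0115, 0.0473, -0.0115], [-0.0, 0.0, -0.0], 1]
[[0.0115, 0.0473, -0.0115], [-0.0, 0.0, -0.0], 1]
[[0.0115, 0.0473, -0.0115], [-0.0, 0.0, -0.0], 1]
[[0.0115, 0.0473, -0.0115], [-0.0, 0.0, -0.0], 1]
[[0.0115, 0.0473, -0.0115], [-0.0, 0.0, -0.0], 1]
[[0.0115, 0.0473, -0.0115], [-0.0, 0.0, -0.0], 1]
[[0.0115, 0.0473, -0.0114], [-0.0, 0.0, -0.0], 1]
[[0.0115, 0.0473, -0.0114], [-0.0, 0.0, -0.0], 1]
[[0.0115, 0.0473, -0.0114], [-0.0, 0.0, -0.0], 1]
[[0.0115, 0.0473, -0.0114], [-0.0, 0.0, -0.0], 1]
[[0.0115, 0.0473, -0.0114], [-0.0, 0.0, -0.0], 1]
```

```bash
python3 -m jog '[[[0,0,-0.03],[0,0,0],1],[[0,0,-0.05],[0,0,0],1],[[0.01,0.03,-0.05],[0,0,0],1],[[0.012,0.05,-0.015],[0,0,0],1],[[0.012,0.055,0],[0,0,0],1],[[0.012,0.055,0],[0,0,0],1],[[0.012,0.055,0],[0,0,0],1],[[0.012,0.055,0],[0,0,0],1]]'; python3 - <<'E'
from h import *
plan([.5596,.3094,.16],2.94,step=.055,grip=1)
E
```

```text
t: 15.78
position: [0.5679, 0.085, 0.172]
eef_rot: [0.335, 3.121, -0.004]
contact_force: [1.1, 0.5, -2.4]
gripper_width: 0.629
t 15.78 pos [0.5679 0.085  0.172 ] yaw 2.928 n 5
[[0.0112, 0.0435, 0.0023], [-0.0, 0.001, -0.002], 1]
[[0.011, 0.0435, 0.0023], [-0.0, 0.001, -0.002], 1]
[[0.0109, 0.0436, 0.0023], [-0.0, 0.001, -0.002], 1]
[[0.0108, 0.0436, 0.0023], [-0.0, 0.001, -0.002], 1]
[[0.0107, 0.0436, 0.0024], [-0.0, 0.001, -0.002], 1]
```

```bash
python3 -m jog '[[[0.011,0.0435,0.002],[0,0.001,-0.002],1],[[0.011,0.0435,0.002],[0,0.001,-0.002],1],[[0.011,0.0435,0.002],[0,0.001,-0.002],1],[[0.011,0.0435,0.002],[0,0.001,-0.002],1],[[0.011,0.037,0.002],[0,0.001,-0.002],1],[[0,0,0],[0,0,0],1],[[0,0,0],[0,0,0],1]]'; python3 - <<'E'
from h import *
plan([.5596,.3094,.06],2.94,n=3,grip=1)
E
```

```text
t: 16.65
position: [0.5529, 0.3146, 0.1585]
eef_rot: [-0.305, -3.12, 0.005]
contact_force: [0.3, 0.0, -1.6]
gripper_width: 0.628
t 16.65 pos [0.5529 0.3146 0.1585] yaw 2.946 n 3
[[-0.0027, -0.0011, 0.0328], [-0.001, -0.002, 0.002], 1]
[[-0.0027, -0.0012, 0.0328], [-0.001, -0.002, 0.002], 1]
[[-0.0026, -0.0012, 0.0328], [-0.001, -0.002, 0.002], 1]
```

```bash
python3 -m jog '[[[-0.007,-0.003,0.01],[-0.003,-0.006,0.006],1],[[0,0,0.03],[0,0,0],1],[[0,0,0.035],[0,0,0],1],[[0,0,0.022],[0,0,0],1],[[0,0,0],[0,0,0],1]]'; python3 - <<'E'
from h import *
plan([.5596,.3094,.052],2.94,n=1,grip=1)
E
```

```text
t: 17.27
position: [0.5631, 0.2999, 0.0572]
eef_rot: [0.334, 3.121, -0.008]
contact_force: [0.7, -0.0, -2.1]
gripper_width: 0.625
t 17.27 pos [0.5631 0.2999 0.0572] yaw 2.929 n 1
[[0.0055, 0.0085, 0.0052], [-0.005, 0.003, -0.011], 1]
```

```bash
python3 -m jog '[[[0.0055,0.0085,0.005],[-0.005,0.003,-0.011],1],[[0,0,0],[0,0,0],1],[[0,0,0],[0,0,0],1]]'; python3 - <<'E'
from h import *
held("yellow_tin",.028,.06)
plan([.5596,.3094,.0425],2.94,n=1,grip=1)
E
```

```text
t: 17.65
position: [0.5614, 0.3093, 0.0541]
eef_rot: [0.318, 3.123, 0.004]
contact_force: [-0.3, -0.0, -1.4]
gripper_width: 0.627
yellow_tin 0.88 [211.6, 196.9, 351.6, 364.0] ztop(tool) -0.0367 centre tool mm [1.5 0.1] r 29.4 range [-27.3 -28.7 -37.9] [ 30.7  28.9 -32.7]
t 17.75 pos [0.5611 0.3095 0.0539] yaw 2.939 n 1
[[0.0015, -0.0004, 0.0114], [0.003, 0.002, -0.001], 1]
```

```bash
python3 -m jog '[[[0.0015,-0.0004,0.006],[0.003,0.002,0],1],[[0,0,0.004],[0,0,0],1],[[0,0,0.001],[0,0,0],1],[[0,0,0],[0,0,0],1]]'; python3 - <<'E'
from h import *
s=get_state();p,d=capture("wrist");cv2.imwrite("pics/w6.png",p)
plan([.5596,.3094,.0425],2.94,n=1,grip=1);print(get_state()["contact_force"])
E
```

```text
t: 18.25
position: [0.5596, 0.3095, 0.0425]
eef_rot: [0.318, 3.125, -0.001]
contact_force: [0.6, 0.0, -1.1]
gripper_width: 0.626
t 18.3 pos [0.5596 0.3095 0.0425] yaw 2.939 n 1
[[-0.0, -0.0001, 0.0], [-0.0, 0.001, -0.001], 1]
[ 0.01433341  0.42009796 -1.34307566]
```

View pics/w6.png

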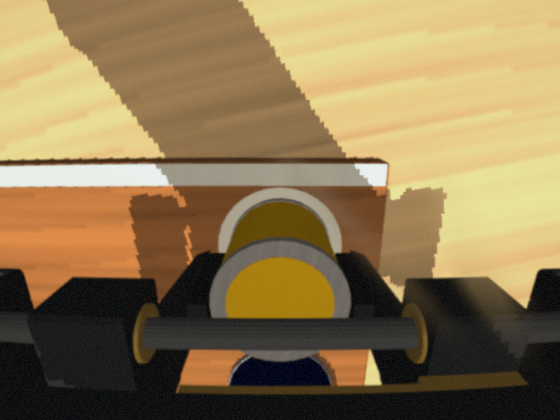

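```bash
python3 -m jog '[[[0,0,0.001],[0,0,0],1],[[0,0,0.001],[0,0,0],1],[[0,0,0],[0,0,0],-0.3],[[0,0,0],[0,0,0],-1],[[0,0,0],[0,0,0],-1],[[0,0,-0.02],[0,0,0],-1],[[0,0,-0.045],[0,0,0],-1],[[0,0,-0.055],[0,0,0],-1]]'; python3 -m jog '[[[-0.05,-0.02,-0.05],[0,0,0],-1],[[-0.055,-0.03,-0.02],[0,0,0],-1],[[-0.01,-0.04,0],[0,0,0],-1],[[0,0,0],[0,0,0],-1]]'; python3 - <<'E'
from h import *
p,d,cp=toptin("wrist",["red_tin","yellow_tin","navy_can","teal_can"],.078)
cv2.imwrite("pics/w7.png",p)
plan([.4242,-.1729,.1],2.94,step=.055)
E
```

```text
t: 19.3
position: [0.5581, 0.3085, 0.1644]
eef_rot: [-0.318, -3.121, 0.006]
contact_force: [0.2, 1.2, -1.0]
gripper_width: 1.0
t: 19.8
position: [0.6505, 0.2019, 0.2399]
eef_rot: [0.314, 3.116, 0.007]
contact_force: [0.4, 1.1, 0.5]
gripper_width: 1.001
wrist red_tin 0.57 [221. 148. 276. 210.] [array([0.6375, 0.1714]), np.float64(28.7818), np.float64(0.0784), np.int64(2542)]
wrist yellow_tin 0.65 [334.  34. 408. 101.] [array([0.5576, 0.3096]), np.float64(29.185), np.float64(0.0784), np.int64(3303)]
wrist navy_can 0.76 [322. 142. 404. 222.] [array([0.6566, 0.284 ]), np.float64(32.8591), np.float64(0.0883), np.int64(187)]
wrist teal_can 0.59 [ 84. 138. 181. 220.] [array([0.6113, 0.0638]), np.float64(33.8859), np.float64(0.0883), np.int64(361)]
t 20.05 pos [0.6482 0.2091 0.2379] yaw 2.95 n 9
[[0.0164, -0.0465, 0.0149], [0.001, 0.001, 0.001], -1]
[[0.0164, -0.0465, 0.0149], [0.001, 0.001, 0.001], -1]
[[0.0163, -0.0465, 0.015], [0.001, 0.001, 0.001], -1]
[[0.0162, -0.0465, 0.015], [0.001, 0.001, 0.001], -1]
[[0.0162, -0.0465, 0.0151], [0.001, 0.001, 0.001], -1]
[[0.0161, -0.0465, 0.0151], [0.001, 0.001, 0.001], -1]
[[0.0161, -0.0466, 0.0152], [0.001, 0.001, 0.001], -1]
[[0.016, -0.0466, 0.0152], [0.001, 0.001, 0.001], -1]
[[0.0159, -0.0466, 0.0153], [0.001, 0.001, 0.001], -1]
```

View pics/w7.png

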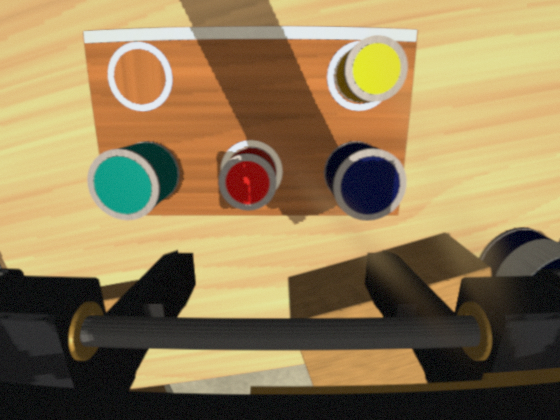

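Yellow tin stands at (.5576,.3096) against the mark's (.558,.3097); red is unchanged, and both cans stand as before. Next white.

```bash
python3 -m jog '[[[0.016,-0.0465,0.002],[0,0,0],-1],[[0.016,-0.0465,0.002],[0,0,0],-1],[[0.016,-0.0465,0.01],[0.001,0.001,0],-1],[[0.016,-0.0465,0.018],[0.001,0.001,0],-1],[[0.016,-0.0465,0.02],[0.001,0.001,0],-1],[[0.016,-0.0465,0.02],[0,0,0],-1],[[0.016,-0.0465,0.02],[0,0,0],-1],[[0.016,-0.0465,0.02],[0,0,0],-1]]'; python3 - <<'E'
from h import *
plan([.4242,-.1729,.1],2.94,step=.055)
E
```

```text
t: 21.05
position: [0.4518, -0.1261, 0.1193]
eef_rot: [0.257, 3.125, 0.015]
contact_force: [1.2, -0.4, -0.5]
gripper_width: 0.999
t 21.05 pos [ 0.4518 -0.1261  0.1193] yaw 2.977 n 2
[[0.0098, -0.0255, 0.0094], [0.005, 0.002, 0.019], -1]
[[0.0093, -0.0256, 0.0095], [0.005, 0.002, 0.019], -1]
```

```bash
python3 -m jog '[[[0.0095,-0.0255,0.01],[0.005,0.002,0.019],-1],[[0.0085,-0.02,0.01],[0.005,0.002,0.019],-1],[[0,0,0],[0,0,0],-1],[[0,0,0],[0,0,0],-1]]'; python3 - <<'E'
from h import *
plan([.4242,-.1729,.095],2.94,n=1)
E
```

```text
t: 21.55
position: [0.4244, -0.1672, 0.0973]
eef_rot: [-0.316, -3.123, -0.002]
contact_force: [-0.3, -0.4, 0.0]
gripper_width: 0.998
t 21.55 pos [ 0.4244 -0.1672  0.0973] yaw 2.94 n 1
[[-0.0009, -0.0056, 0.0023], [0.001, -0.003, -0.0], -1]
```

```bash
python3 -m jog '[[[-0.001,-0.0055,0.005],[0.001,-0.003,0],-1],[[0,0,0.025],[0,0,0],-1],[[0,0,0.03],[0,0,0],-1],[[0,0,0.015],[0,0,0],-1],[[0,0,0],[0,0,0],-1]]'; python3 - <<'E'
from h import *
plan([.4242,-.1729,.022],2.94,n=1)
E
```

```text
t: 22.18
position: [0.4296, -0.1702, 0.0215]
eef_rot: [0.303, 3.12, 0.001]
contact_force: [-0.7, 0.5, 0.5]
gripper_width: 1.0
t 22.18 pos [ 0.4296 -0.1702  0.0215] yaw 2.948 n 1
[[0.0048, -0.0037, -0.0006], [0.001, 0.007, 0.008], -1]
```

```bash
python3 -m jog '[[[0.005,-0.0035,-0.001],[0.001,0.007,0.008],-1],[[0,0,0],[0,0,0],-1],[[0,0,0],[0,0,0],1],[[0,0,0],[0,0,0],1],[[0,0,0],[0,0,0],1],[[0,0,0],[0,0,0],1]]'; python3 - <<'E'
from h import *
held("white_tin",.028,.06)
plan([.5112,.0736,.16],2.94,step=.05,grip=1)
E
```

```text
t: 22.92
position: [0.4255, -0.1734, 0.025]
eef_rot: [0.316, 3.122, -0.001]
contact_force: [0.0, 0.1, -0.8]
gripper_width: 0.625
white_tin 0.82 [209.1, 198.3, 351.6, 359.3] ztop(tool) -0.0361 centre tool mm [ 1.1 -0.3] r 29.0 range [-27.8 -28.7 -37.9] [ 30.1  28.6 -32.1]
t 23.02 pos [ 0.4255 -0.1734  0.025 ] yaw 2.94 n 6
[[-0.0058, 0.0432, -0.0225], [-0.0, 0.001, -0.0], 1]
[[-0.0058, 0.0432, -0.0225], [-0.0, 0.001, -0.0], 1]
[[-0.0058, 0.0432, -0.0225], [-0.0, 0.001, -0.0], 1]
[[-0.0058, 0.0432, -0.0225], [-0.0, 0.001, -0.0], 1]
[[-0.0058, 0.0432, -0.0225], [-0.0, 0.001, -0.0], 1]
[[-0.0058, 0.0432, -0.0225], [-0.0, 0.001, -0.0], 1]
```

```bash
python3 -m jog '[[[0,0,-0.03],[0,0,0],1],[[0,0.02,-0.05],[0,0,0],1],[[-0.006,0.048,-0.04],[0,0,0],1],[[-0.008,0.052,-0.01],[0,0,0],1],[[-0.009,0.052,0],[0,0,0],1],[[-0.009,0.052,0],[0,0,0],1]]'; python3 - <<'E'
from h import *
plan([.5109,.0743,.15],2.94,step=.055,grip=1)
E
```

```text
t: 23.78
position: [0.5021, 0.0414, 0.1585]
eef_rot: [0.333, 3.122, -0.001]
contact_force: [2.0, -1.2, -1.7]
gripper_width: 0.626
t 23.77 pos [0.5021 0.0414 0.1585] yaw 2.929 n 1
[[-0.0017, 0.034, 0.0085], [-0.0, 0.002, -0.011], 1]
```

```bash
python3 -m jog '[[[-0.001,0.026,0.01],[0,0.002,-0.011],1],[[0,0,0],[0,0,0],1],[[0,0,0],[0,0,0],1]]'; python3 - <<'E'
from h import *
plan([.5109,.0743,.15],2.94,n=1,grip=1)
E
```

```text
t: 24.15
position: [0.5078, 0.0692, 0.1467]
eef_rot: [-0.307, -3.124, 0.002]
contact_force: [0.4, -0.2, -2.2]
gripper_width: 0.624
t 24.15 pos [0.5078 0.0692 0.1467] yaw 2.946 n 1
[[-0.0021, 0.0056, -0.0033], [-0.001, -0.003, 0.006], 1]
```

```bash
python3 -m jog '[[[-0.002,0.0055,0.01],[-0.001,-0.003,0.006],1],[[0,0,0.03],[0,0,0],1],[[0,0,0.03],[0,0,0],1],[[0,0,0.018],[0,0,0],1],[[0,0,0],[0,0,0],1]]'; python3 - <<'E'
from h import *
plan([.5109,.0743,.052],2.94,n=1,grip=1)
E
```

```text
t: 24.78
position: [0.5103, 0.0673, 0.0548]
eef_rot: [0.335, 3.123, -0.005]
contact_force: [-0.2, -0.5, -2.0]
gripper_width: 0.628
t 24.77 pos [0.5103 0.0673 0.0548] yaw 2.928 n 1
[[0.0009, 0.007, 0.0028], [-0.003, 0.001, -0.012], 1]
```

```bash
python3 -m jog '[[[0.001,0.007,0.002],[-0.003,0.001,-0.012],1],[[0,0,0],[0,0,0],1],[[0,0,0],[0,0,0],1]]'; python3 - <<'E'
from h import *
held("white_tin",.028,.06)
plan([.5109,.0743,.043],2.94,n=1,grip=1)
E
```

```text
t: 25.15
position: [0.512, 0.0741, 0.0542]
eef_rot: [0.318, 3.123, 0.001]
contact_force: [0.6, 0.8, -0.4]
gripper_width: 0.627
white_tin 0.84 [206.4, 199.5, 348.5, 360.8] ztop(tool) -0.0361 centre tool mm [1.2 0.1] r 29.0 range [-27.3 -28.8 -37.4] [ 30.1  28.6 -32.1]
t 25.25 pos [0.5119 0.0742 0.0541] yaw 2.939 n 1
[[0.0011, -0.0002, 0.0111], [0.001, 0.002, -0.001], 1]
```

```bash
python3 -m jog '[[[0.001,0,0.006],[0.001,0.002,0],1],[[0,0,0.004],[0,0,0],1],[[0,0,0.001],[0,0,0],1],[[0,0,0],[0,0,0],1]]'; python3 - <<'E'
from h import *
s=get_state();p,d=capture("wrist");cv2.imwrite("pics/w8.png",p)
plan([.5109,.0743,.043],2.94,n=1,grip=1);print(get_state()["contact_force"])
E
```

```text
t: 25.75
position: [0.511, 0.0745, 0.043]
eef_rot: [0.318, 3.125, 0.0]
contact_force: [-0.5, 0.1, 2.5]
gripper_width: 0.627
t 25.8 pos [0.511  0.0745 0.043 ] yaw 2.939 n 1
[[0.0, -0.0002, -0.0], [0.0, 0.0, -0.001], 1]
[-1.04745279  0.2179746   2.58468024]
```

View pics/w8.png

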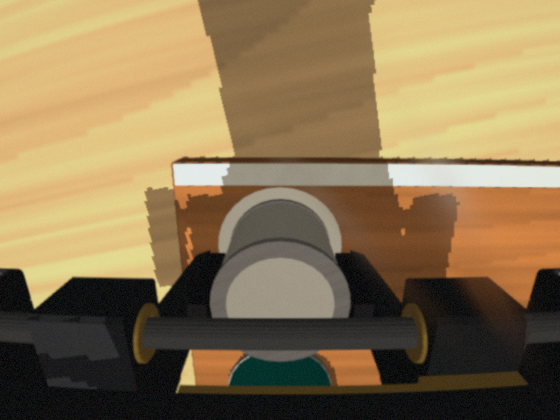

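In contact and concentric: even crescent at (280,225). Release, retreat, then head to the tape with jaws turned.

```bash
python3 -m jog '[[[0,0,0],[0,0,0],-0.3],[[0,0,0],[0,0,0],-1],[[0,0,0],[0,0,0],-1],[[0,0,-0.02],[0,0,0],-1],[[0,0,-0.045],[0,0,0],-1],[[0,0,-0.055],[0,0,0],-1],[[-0.03,-0.01,-0.055],[0,0,0],-1],[[-0.055,0,-0.02],[0,0,0],-1]]'; python3 -m jog '[[[-0.03,0.02,0],[0,0,0],-1],[[0,0,0],[0,0,0],-1]]'; python3 - <<'E'
from h import *
p,d,cp=toptin("wrist",["white_tin","red_tin","yellow_tin"],.078)
cv2.imwrite("pics/w9.png",p)
plan([.5556,-.3758,.14],1.37,n=10)
E
```

```text
t: 26.8
position: [0.5898, 0.0486, 0.2412]
eef_rot: [-0.312, -3.122, 0.001]
contact_force: [1.2, 1.0, -0.1]
gripper_width: 1.003
t: 27.05
position: [0.6279, 0.0611, 0.2436]
eef_rot: [0.316, 3.124, 0.0]
contact_force: [-0.0, -0.1, -0.0]
gripper_width: 0.998
wrist white_tin 0.62 [236.  28. 299.  98.] [array([0.5096, 0.0745]), np.float64(28.6829), np.float64(0.0785), np.int64(3261)]
wrist red_tin 0.89 [351. 144. 417. 206.] [array([0.6374, 0.1715]), np.float64(29.1991), np.float64(0.0784), np.int64(2504)]
wrist yellow_tin 0.61 [462.  41. 547. 103.] [array([0.5576, 0.3093]), np.float64(29.3388), np.float64(0.0783), np.int64(2869)]
t 27.25 pos [0.6251 0.0592 0.2432] yaw 2.938 n 10
[[-0.002, -0.044, 0.0104], [-0.0, 0.0, 0.157], -1]
[[-0.0088, -0.0432, 0.0104], [-0.0, 0.0, 0.157], -1]
[[-0.0155, -0.0412, 0.0104], [-0.0, 0.0, 0.157], -1]
[[-0.0217, -0.0383, 0.0104], [-0.0, 0.0, 0.157], -1]
[[-0.0274, -0.0345, 0.0103], [-0.0, 0.0, 0.157], -1]
[[-0.0325, -0.0298, 0.0103], [-0.0, 0.0, 0.157], -1]
[[-0.0367, -0.0243, 0.0103], [-0.0, 0.0, 0.157], -1]
[[-0.0401, -0.0183, 0.0103], [-0.0, 0.0, 0.157], -1]
[[-0.0424, -0.0118, 0.0103], [-0.0, 0.0, 0.157], -1]
[[-0.0438, -0.005, 0.0103], [-0.0, 0.0, 0.157], -1]
```

View pics/w9.png

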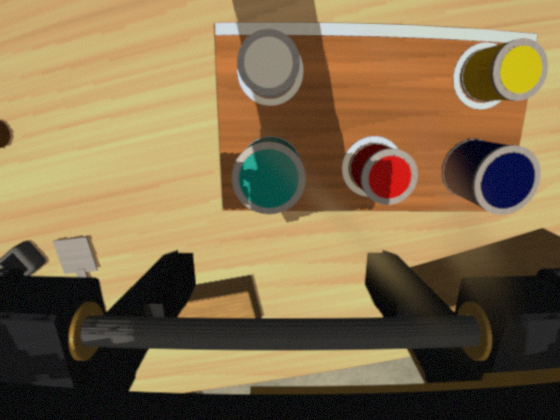

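White tin at (.5096,.0745) is on its mark; all three tins stand well at (268,65), (388,175) and (520,70). Next the tape.

```bash
python3 -m jog '[[[-0.002,-0.044,0.005],[0,0,0.157],-1],[[-0.009,-0.043,0.01],[0,0,0.157],-1],[[-0.0155,-0.041,0.01],[0,0,0.157],-1],[[-0.022,-0.038,0.01],[0,0,0.157],-1],[[-0.027,-0.0345,0.01],[0,0,0.157],-1],[[-0.0325,-0.03,0.01],[0,0,0.157],-1],[[-0.037,-0.024,0.01],[0,0,0.157],-1],[[-0.04,-0.018,0.01],[0,0,0.157],-1]]'; python3 - <<'E'
from h import *
plan([.5556,-.3758,.11],1.37,n=2)
E
```

```text
t: 28.25
position: [0.5563, -0.2909, 0.1654]
eef_rot: [-2.129, -2.3, -0.003]
contact_force: [0.7, 0.4, -0.1]
gripper_width: 1.001
t 28.25 pos [ 0.5563 -0.2909  0.1654] yaw 1.648 n 2
[[-0.0425, -0.0035, 0.0275], [-0.002, -0.003, 0.139], -1]
[[-0.0425, 0.0023, 0.0276], [-0.002, -0.003, 0.139], -1]
```

```bash
python3 -m jog '[[[-0.0425,-0.0035,0.025],[-0.002,-0.003,0.139],-1],[[-0.036,0.002,0.025],[-0.002,-0.003,0.139],-1],[[0,0,0],[0,0,0],-1],[[0,0,0],[0,0,0],-1]]'; python3 - <<'E'
from h import *
plan([.5556,-.3758,.08],1.37,n=1)
E
```

```text
t: 28.75
position: [0.55, -0.3735, 0.1135]
eef_rot: [-2.447, -1.967, 0.003]
contact_force: [0.1, -0.2, -0.2]
gripper_width: 0.998
t 28.75 pos [ 0.55   -0.3735  0.1135] yaw 1.354 n 1
[[-0.001, 0.0061, 0.0335], [-0.003, -0.0, -0.016], -1]
```

```bash
python3 -m jog '[[[-0.001,0.006,0.01],[-0.003,0,-0.016],-1],[[0,0,0.03],[0,0,0],-1],[[0,0,0.03],[0,0,0],-1],[[0,0,0.015],[0,0,0],-1],[[0,0,0],[0,0,0],-1]]'; python3 - <<'E'
from h import *
p,d=capture("wrist");cv2.imwrite("pics/w10.png",p)
plan([.5556,-.3758,.007],1.37,n=1)
E
```

```text
t: 29.38
position: [0.5614, -0.3702, 0.0283]
eef_rot: [2.417, 2.002, 0.011]
contact_force: [1.2, -0.1, 0.3]
gripper_width: 0.996
t 29.43 pos [ 0.5618 -0.3705  0.0291] yaw 1.383 n 1
[[-0.0064, -0.0053, 0.0221], [0.008, -0.003, 0.013], -1]
```

View pics/w10.png

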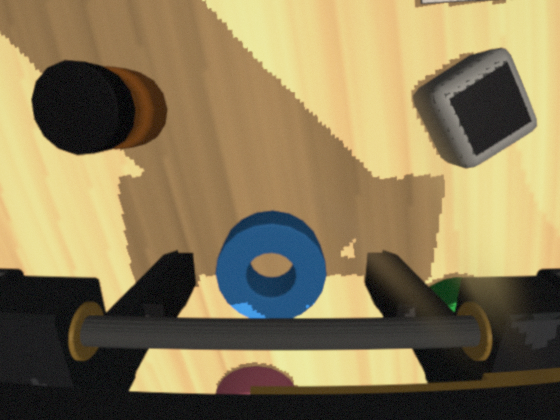

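The blue tape at (272,265) is between the open jaws, clear of jar and box.

```bash
python3 -m jog '[[[-0.0065,-0.0055,0.008],[0.008,-0.003,0.013],-1],[[0,0,0.01],[0,0,0],-1],[[0,0,0],[0,0,0],-1]]'; python3 - <<'E'
from h import *
plan([.5556,-.3758,.007],1.37,n=1)
E
```

```text
t: 29.8
position: [0.556, -0.3772, 0.0122]
eef_rot: [2.431, 1.986, 0.0]
contact_force: [0.1, -0.3, 0.1]
gripper_width: 0.999
t 29.8 pos [ 0.556  -0.3772  0.0122] yaw 1.37 n 1
[[0.0013, -0.0007, 0.0051], [0.002, 0.001, -0.0], -1]
```

```bash
python3 -m jog '[[[0.0015,-0.0007,0.005],[0.002,0.001,0],-1],[[0,0,0.001],[0,0,0],-1],[[0,0,0],[0,0,0],1],[[0,0,0],[0,0,0],1],[[0,0,0],[0,0,0],1],[[0,0,0],[0,0,0],1]]'; python3 - <<'E'
from h import *
s=get_state();print(s["gripper_width"]*88,s["qpos"].round(2))
held("tape",.03,.024)
plan([.6373,.1714,.2],1.37,step=.052,grip=1)
E
```

```text
t: 30.55
position: [0.5561, -0.3757, 0.0064]
eef_rot: [2.432, 1.987, 0.0]
contact_force: [-1.3, 0.1, -0.5]
gripper_width: 0.657
57.796713503687414 [ 0.2   0.93  0.5   1.61 -0.59  0.76  0.77]
tape 0.91 [215.2, 214.5, 344.7, 316.7] ztop(tool) -0.0182 centre tool mm [0.3 0.4] r 29.9 range [-17.7 -28.1 -19.9] [ 30.1  29.9 -14.2]
t 30.65 pos [ 0.5561 -0.3758  0.0064] yaw 1.37 n 12
[[0.046, -0.0024, -0.0162], [0.0, 0.0, -0.0], 1]
[[0.046, -0.0025, -0.0162], [0.0, 0.0, -0.0], 1]
[[0.046, -0.0025, -0.0162], [0.0, 0.0, -0.0], 1]
[[0.046, -0.0025, -0.0162], [0.0, 0.0, -0.0], 1]
[[0.046, -0.0025, -0.0162], [0.0, 0.0, -0.0], 1]
[[0.046, -0.0025, -0.0162], [0.0, 0.0, -0.0], 1]
[[0.046, -0.0025, -0.0161], [0.0, 0.0, -0.0], 1]
[[0.046, -0.0025, -0.0161], [0.0, 0.0, -0.0], 1]
[[0.046, -0.0025, -0.0161], [0.0, 0.0, -0.0], 1]
[[0.046, -0.0025, -0.0161], [0.0, 0.0, -0.0], 1]
[[0.046, -0.0025, -0.0161], [0.0, 0.0, -0.0], 1]
[[0.046, -0.0025, -0.0161], [0.0, 0.0, -0.0], 1]
```

```bash
python3 -m jog '[[[0,0,-0.02],[0,0,0],1],[[0,0,-0.045],[0,0,0],1],[[0,0,-0.05],[0,0,0],1],[[0.03,-0.002,-0.05],[0,0,0],1],[[0.046,-0.003,-0.02],[0,0,0],1],[[0.046,-0.003,0],[0,0,0],1],[[0.046,-0.003,0],[0,0,0],1]]'; python3 - <<'E'
from h import *
held("tape",.03,.024)
plan([.6373,.1714,.19],1.37,step=.052,grip=1)
E
```

```text
t: 31.52
position: [0.579, -0.2112, 0.2066]
eef_rot: [2.436, 1.969, 0.006]
contact_force: [1.3, 0.5, -0.7]
gripper_width: 0.658
tape 0.9 [262.5, 357.1, 301.4, 386.7] ztop(tool) 0.1828 centre tool mm [-273.3    1.6] r 29.2 range [-275.6  -27.6  181.7] [-247.    30.7  186.8]
t 31.62 pos [ 0.5808 -0.2054  0.2058] yaw 1.368 n 8
[[0.0476, -0.0026, 0.002], [0.001, -0.0, -0.0], 1]
[[0.0476, -0.0026, 0.002], [0.001, -0.0, -0.0], 1]
[[0.0476, -0.0026, 0.002], [0.001, -0.0, -0.0], 1]
[[0.0476, -0.0025, 0.002], [0.001, -0.0, -0.0], 1]
[[0.0476, -0.0025, 0.002], [0.001, -0.0, -0.0], 1]
[[0.0476, -0.0025, 0.002], [0.001, -0.0, -0.0], 1]
[[0.0476, -0.0025, 0.002], [0.001, -0.0, -0.0], 1]
[[0.0476, -0.0025, 0.002], [0.001, -0.0, -0.0], 1]
```

```bash
python3 -m jog '[[[0.0476,-0.003,0.002],[0,0,0],1],[[0.0476,-0.003,0.002],[0,0,0],1],[[0.0476,-0.003,0.002],[0,0,0],1],[[0.0476,-0.003,0.002],[0,0,0],1],[[0.0476,-0.003,0.002],[0,0,0],1],[[0.0476,-0.003,0.002],[0,0,0],1],[[0.0476,-0.003,0.002],[0,0,0],1],[[0.04,-0.002,0.002],[0,0,0],1]]';  python3 -m jog '[[[0,0,0],[0,0,0],1],[[0,0,0],[0,0,0],1]]'; python3 - <<'E'
from h import *
p,d=capture("wrist");cv2.imwrite("pics/w11.png",p)
plan([.6373,.1714,.11],1.37,n=3,grip=1)
E
```

```text
t: 32.62
position: [0.6384, 0.1653, 0.2004]
eef_rot: [2.436, 1.96, 0.022]
contact_force: [0.2, -0.9, -0.4]
gripper_width: 0.662
t: 32.88
position: [0.6388, 0.1677, 0.2018]
eef_rot: [2.432, 1.964, 0.024]
contact_force: [-0.1, -0.3, -1.0]
gripper_width: 0.656
t 32.92 pos [0.6388 0.1681 0.2018] yaw 1.359 n 3
[[0.0009, -0.0014, 0.0306], [0.007, -0.001, -0.004], 1]
[[0.0009, -0.0011, 0.0306], [0.007, -0.001, -0.004], 1]
[[0.0009, -0.0009, 0.0306], [0.007, -0.001, -0.004], 1]
```

View pics/w11.png

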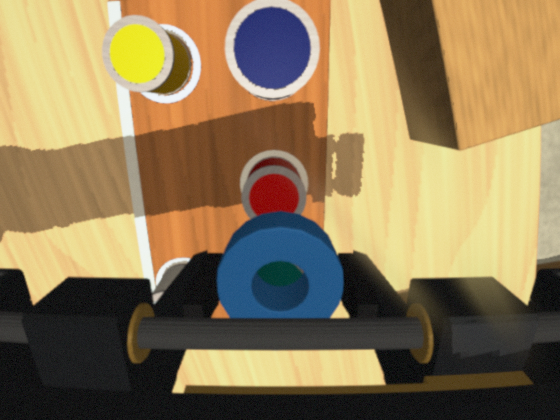

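The tape is held flat at (280,265), and the red tin is at (273,190) ahead of it.

```bash
python3 -m jog '[[[0.003,-0.003,0.01],[0.02,-0.002,-0.012],1],[[0,0,0.03],[0,0,0],1],[[0,0,0.03],[0,0,0],1],[[0,0,0.018],[0,0,0],1],[[0,0,0],[0,0,0],1]]'; python3 - <<'E'
from h import *
plan([.6375,.1714,.1],1.37,n=1,grip=1)
E
```

```text
t: 33.55
position: [0.6368, 0.1663, 0.111]
eef_rot: [-2.437, -1.981, 0.001]
contact_force: [-0.3, 0.6, -0.1]
gripper_width: 0.659
t 33.55 pos [0.6368 0.1663 0.111 ] yaw 1.365 n 1
[[0.0051, -0.0004, 0.011], [-0.001, -0.0, -0.005], 1]
```

```bash
python3 -m jog '[[[0.005,0,0.011],[-0.001,0,-0.005],1],[[0,0,0.004],[0,0,0],1],[[0,0,0],[0,0,0],1]]'; python3 - <<'E'
from h import *
held("tape",.03,.024)
s=get_state();p,d=capture("side");cp=campose("side");cv2.imwrite("pics/s2.png",cv2.resize(p[110:210,210:330],None,fx=5,fy=5,interpolation=cv2.INTER_CUBIC))
plan([.6374,.1714,.085],1.37,n=1,grip=1)
E
```

```text
t: 33.92
position: [0.6394, 0.1716, 0.097]
eef_rot: [2.432, 1.988, 0.004]
contact_force: [0.4, -1.0, 0.1]
gripper_width: 0.659
tape 0.58 [219.0, 211.2, 344.6, 317.5] ztop(tool) -0.0182 centre tool mm [0.3 0.8] r 29.8 range [-17.5 -28.2 -19.7] [ 29.9  29.6 -14.2]
t 34.08 pos [0.6394 0.1717 0.0973] yaw 1.371 n 1
[[-0.0007, -0.0019, 0.0123], [0.002, -0.002, 0.001], 1]
```

View pics/s2.png

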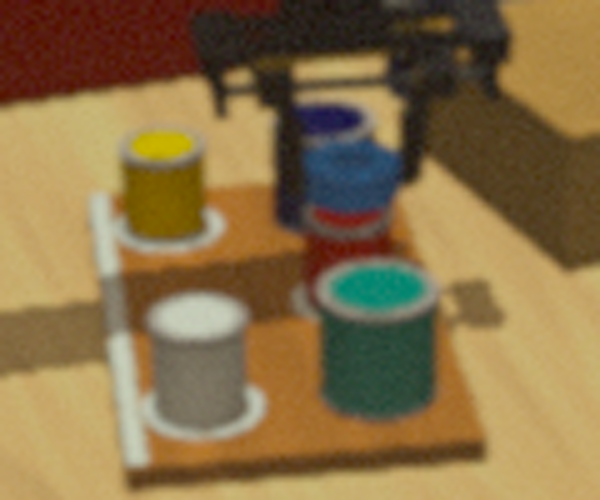

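Side crop: the tape at (348,175) hovers just above the red lid at (345,220). Lower and release.

```bash
python3 -m jog '[[[-0.0005,-0.002,0.005],[0.002,-0.002,0],1],[[0,0,0.005],[0,0,0],1],[[0,0,0.001],[0,0,0],1],[[0,0,0],[0,0,0],1]]'; python3 - <<'E'
from h import *
s=get_state();print(s["contact_force"])
plan([.6374,.1714,.0845],1.37,n=1,grip=1)
E
```

```text
t: 34.58
position: [0.6373, 0.1716, 0.0858]
eef_rot: [2.432, 1.988, 0.0]
contact_force: [-0.3, 1.1, -0.8]
gripper_width: 0.659
[-0.26409274  1.0816272  -0.77254996]
t 34.58 pos [0.6373 0.1716 0.0858] yaw 1.371 n 1
[[-0.0002, 0.0002, 0.0013], [0.0, 0.0, 0.001], 1]
```

```bash
python3 -m jog '[[[0,0,0.001],[0,0,0],1],[[0,0,0.001],[0,0,0],1]]'; python3 -m jog '[[[0,0,0],[0,0,0],-0.2],[[0,0,0],[0,0,0],-0.7],[[0,0,0],[0,0,0],-0.8]]';python3 -m jog '[[[0,0,-0.015],[0,0,0],-0.8],[[0,0,-0.03],[0,0,0],-0.8],[[0,0,-0.045],[0,0,0],-0.8],[[-0.03,0,-0.05],[0,0,0],-1],[[-0.05,0,-0.02],[0,0,0],-1],[[-0.05,0,0],[0,0,0],-1],[[0,0,0],[0,0,0],-1],[[0,0,0],[0,0,0],-1]]'; python3 - <<'E'
from h import *
p,d,cp=toptin("wrist",["tape"],.102);cv2.imwrite("pics/w12.png",p)
toptin("wrist",["red_tin"],.078)
p,d,cp=toptin("side",["red_tin","yellow_tin","white_tin"],.078);toptin("side",["tape"],.102);toptin("side",["navy_can","teal_can"],.088)
cv2.imwrite("pics/s3.png",cv2.resize(p[110:210,210:330],None,fx=5,fy=5,interpolation=cv2.INTER_CUBIC))
p,d,cp=toptin("scene",["navy_can","teal_can"],.088);toptin("scene",["tape"],.102);toptin("scene",["red_tin","yellow_tin","white_tin"],.078);toptin("scene",["jar"],.055)
cv2.imwrite("pics/c3.png",p)
E
```

```text
t: 34.83
position: [0.6374, 0.1716, 0.0844]
eef_rot: [2.432, 1.988, 0.001]
contact_force: [-3.4, -0.6, 9.4]
gripper_width: 0.658
t: 35.2
position: [0.6377, 0.1717, 0.0845]
eef_rot: [2.432, 1.988, 0.002]
contact_force: [0.4, 0.1, 0.8]
gripper_width: 0.858
t: 36.2
position: [0.6129, 0.041, 0.2574]
eef_rot: [2.428, 1.986, 0.013]
contact_force: [-0.0, -0.1, -0.2]
gripper_width: 1.002
wrist tape 0.65 [242.   8. 313.  82.] [array([0.638 , 0.1711]), np.float64(30.0884), np.float64(0.1019), np.int64(3205)]
wrist red_tin 0.8 [265.  36. 292.  88.] [array([0.6382, 0.1718]), np.float64(12.742), np.float64(0.0786), np.int64(546)]
side red_tin 0.71 [269. 151. 288. 170.] [array([0.6144, 0.1251]), np.float64(44.3737), np.float64(0.073), np.int64(29)]
side yellow_tin 0.57 [233. 137. 250. 160.] [array([0.5599, 0.3061]), np.float64(30.7298), np.float64(0.0763), np.int64(112)]
side white_tin 0.98 [239. 170. 260. 199.] [array([0.5082, 0.0733]), np.float64(31.4423), np.float64(0.0764), np.int64(181)]
side tape 0.83 [222. 298. 248. 320.] [array([0., 0.]), np.float64(0.0), np.float64(nan), np.int64(0)]
side
[... 776 characters left out ...]
n), np.int64(0)]
scene tape 0.67 [345. 250. 369. 274.] [array([0.6381, 0.1715]), np.float64(30.9165), np.float64(0.1013), np.int64(351)]
scene tape 0.65 [124. 221. 145. 247.] [array([0., 0.]), np.float64(0.0), np.float64(nan), np.int64(0)]
scene red_tin 0.52 [342. 261. 365. 283.] [array([0.6484, 0.1701]), np.float64(23.7747), np.float64(0.0791), np.int64(57)]
scene yellow_tin 0.75 [400. 236. 428. 265.] [array([0.5589, 0.3077]), np.float64(30.6793), np.float64(0.0784), np.int64(326)]
scene white_tin 0.63 [317. 201. 337. 234.] [array([0.5093, 0.0751]), np.float64(30.9697), np.float64(0.0787), np.int64(317)]
scene jar 0.67 [199. 183. 215. 206.] [array([ 0.5044, -0.2786]), np.float64(18.9733), np.float64(0.0547), np.int64(115)]
  return _methods._mean(a, axis=axis, dtype=dtype,
  ret = ret.dtype.type(ret / rcount)
```

View pics/w12.png

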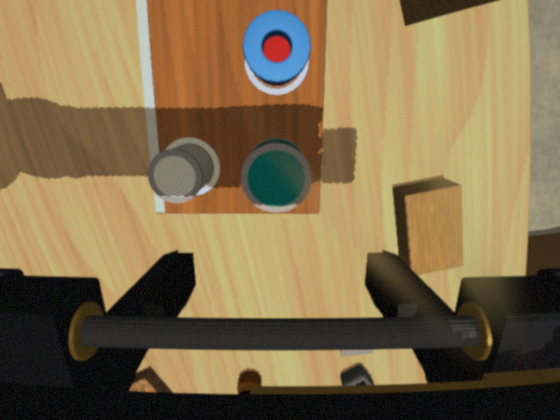

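View pics/s3.png

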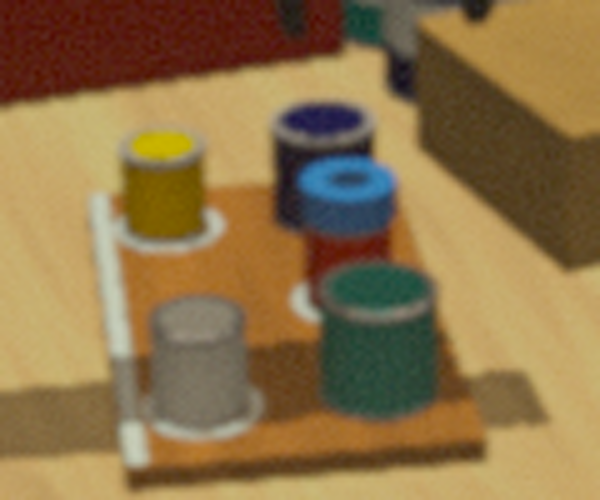

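View pics/c3.png

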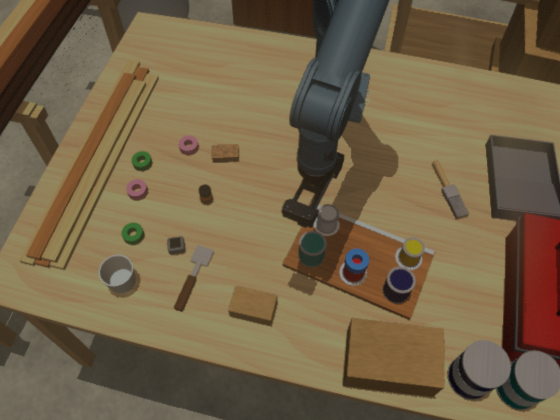

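Everything is in place: the tape is centred on the red tin to under 1 mm and lies flat (top at 0.102). The cans, jar and knife show at the same pixels as at the start, and the gripper is clear. Handing in.

```bash
python3 -c "
from rig import *
print(sign_off(), get_state()['t'])"
```

```text
the job is handed in; nothing more can be done
the job is handed in; nothing more can be done
```

The touch-up kit is set out as asked. I placed the red, yellow and white tins on their marks in that order, then laid the blue tape on the red tin. I handed in at about 37 s of the 115 s limit.

- **Tin positions:** my last wrist views put each tin within about 1 mm of its mark's centre.
- **Tape:** it lies flat, with its top at 102 mm, within about 1 mm of the red tin's centre.
- **Things to leave alone:** both cans, the jar and the knife appear in the same place in the scene picture as before. The gripper was clear and touching nothing at the end.
- **Checks that disagreed:**
  - The side camera's fit of the middle mark failed because a can hid part of it, so I did not use it.
  - The side and scene cameras could not measure the red tin once the tape hid its lid.
  - The detector did not report the placed tape in the side picture, but the picture itself, the wrist view and the scene camera show it in place.

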